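Load practice bone plates into the drilling holder

ROBOT

A 6-joint arm with a two-finger parallel gripper is mounted at the origin on the work surface. World frame = base frame: x ahead of the robot, y to its left, z up, the work surface at z = 0. Lengths are in mm, angles in rad, forces in N, time in s.
With the tool pointing down it reaches from about 325 to 900 mm from the base axis. Payload 6.1 kg.
Tool frame: the origin (TCP) lies midway between the tips of the shut fingers; the grasp point (between the pads) lies 19 mm behind it; z points along the fingers, y is the line along which they close (so a half turn about z gives the same grasp; the last joint's range is limited). The gripper opens to 87 mm and grips with 3 to 60 N. Pads are 19 mm wide; open, the fingers measure 117 mm over their backs; the gripper's body (75 mm by 190 mm) begins 51 mm behind the grasp point.
Start: joints at [-1.244, 0.22, 1.526, -0, 1.395, -0.126], TCP at [273.42, -562.012, 222.538] pointing down, gripper open.
Joint ranges: [-2.98, 2.98], [-0.91, 2.08], [0.09, 2.57], [-1.24, 4.39], [0.2, 2.65], [-2.68, 2.68]. Speed limits (rad/s): [2.57, 2.57, 3.01, 3.14, 3.14, 3.14].

INTERFACE

Orientations are given as a unit quaternion [w, x, y, z].
In Python, from workcell import robot gives the robot as it stands. The module is installed in compiled form; this text tells all that it offers.
- The arm moves only by the shell command python3 -m creep 'ROWS' [FORCE]. ROWS is JSON, a list that holds one entry, the list of rows, each a list of 7 numbers: the shift along the world's x, y, z in mm, then the turn, a rotation vector about the world's x, y, z in degrees, then the closure, from 0 (fully open) to 1 (shut). A call has 1 to 12 rows; each row shifts and turns the commanded pose from where the row before left it; what a row does not reach is not made up. A row lasts 1/12 s, in which the tool goes at most 41.7 mm and 7.16 degrees, less where a joint would pass 70% of its speed; a pose out of reach is approached as far as the arm can. A call with a gripper value outside its range is refused whole. The fingers move at their own pace and stop on an object; FORCE is the grip in N (left out, the last holds). Time passes only in rows, so rows that do not move let the fingers close. It gives the time, the measured TCP pose, the force, the opening and the grip force at its end, in the units of the state.
- robot.get_obs(): the state, without advancing time (a new reading comes with each control period).
- robot.capture(name): name is "scene" or "top" or "wrist"; returns the picture (384x512x3 uint8, blue, green, red); there is no depth.
- robot.camera_info(name): a dict with "fx", "fy", "cx", "cy" (pixels), "D" ([k1, k2, p1, p2, k3] as OpenCV has them; the pictures are not rectified), "R" (3x3) and "t" (3): a world point X has camera coordinates R X + t. Camera axes: x right, y down, z forward; pixel columns grow to the right and rows downward; lengths in mm; the calibration is good to about 2 mm. A picture is of the moment at which its call begins: read the wrist's pose just before it. camera_info takes no time and is no camera call; for the wrist camera it gives the pose at the moment of the call.
- robot.hand_in(): hands the job in; it is judged then, once.
The state is a dict: "t": time; "joints": joint angles; "qd": joint speeds; "joint_torque": joint torques, N m; "position": TCP position; "tool_rot": TCP orientation; "ft_force": force on the tool from outside, world axes, zero at the start; "torque": the same for the moment, N m; "opening": finger opening in mm; "grasp_force": force on a finger pad.
Only numpy, scipy, OpenCV 4.12 (cv2) and the standard library are available. Lean on these libraries where they do the work, as an engineer would, in place of code of your own. Each camera call takes 0.05 s, during which the arm holds its last target. There are 200 camera calls.

TASK

Get the drilling holder ready for the next trainee: first throw all the offcuts lying on it and in front of it into the waste bin, then take every bone plate out of the tray by pressing down its front end (at the lowered rim) so that it tips up, and lay the plates in the holder. They go side by side, lengthwise away from you, square and snug in a row from the end fence on the left, every plate up against the back fence, with the sliding jaw pushed up against the last one; leave everything else on the bench where it is.

Things in the scene. Friction and masses are not known exactly. Their poses are not given: they have to be found in the camera images.
- tray: white moulded tray 187 mm wide (y), 96 mm deep (x), top 48 mm high; fixed. Origin under its middle at table height; its front is -x. Three wells side by side, each 43 mm wide, 76 mm long. Well floor 34 mm high from tray x = -3.5 mm to the back wall at +36.5 mm; forward of -3.5 mm it falls in a 40 degree slope to the front wall. Front rim (x -39 to -49 mm) is cut down to 41 mm high
- holder: aluminium drilling holder, fixed; origin under the middle of its bed (104 mm in x, 272 mm in y) at table height; bed top 12 mm high. Back fence along y, face at x = +40 mm; end fence along x at the left end, face at y = +124 mm; both 10 mm above the bed. A sliding jaw closes the right (-y) end
- jaw (a joint): slide of the holder's jaw, m: 0 fully open, up to 0.140 towards the end fence (holder's +y); stays where left, takes about 2 N to push. Steel block 80 mm long (holder x -44 to +36 mm), 20 mm wide (y), top 27 mm above the bed; push it on its flat outer (-y) side or pinch it across its width from above
- jaw_face (a point): point on the jaw's clamping face (towards +y), level with the bed's top, at holder x = 0, y = -92 mm plus the jaw's slide; the jaw's outer face is 20 mm behind it (-y)
- bin: grey open waste bin, fixed, 140 mm (x) by 160 mm (y), 65 mm high, walls 4 mm; origin under its middle at table height
- well1 (a point): centre of a well, level with the tray's top, at tray y = -60 mm; axes as the tray's. A plate lying flush in it, pressed down some 10 mm near its front (-x) end, rocks onto the slope and stays tipped at 40 degrees, its back (+x) end standing up to about 19 mm above the tray's top; the well is empty if its plate is absent
- well2 (a point): centre of a well, level with the tray's top, at tray y = 0 mm; axes as the tray's. A plate lying flush in it, pressed down some 10 mm near its front (-x) end, rocks onto the slope and stays tipped at 40 degrees, its back (+x) end standing up to about 19 mm above the tray's top; the well is empty if its plate is absent
- well3 (a point): centre of a well, level with the tray's top, at tray y = 60 mm; axes as the tray's. A plate lying flush in it, pressed down some 10 mm near its front (-x) end, rocks onto the slope and stays tipped at 40 degrees, its back (+x) end standing up to about 19 mm above the tray's top; the well is empty if its plate is absent
- plate1: cream practice bone plate 70 x 40 x 14 mm (its x, y, z), 35 g, its two faces alike; origin at its centre; at the start lies flush in a well of the tray, its x along the tray's x. Some plates may be absent (None)
- plate2: cream practice bone plate 70 x 40 x 14 mm (its x, y, z), 35 g, its two faces alike; origin at its centre; at the start lies flush in a well of the tray, its x along the tray's x. Some plates may be absent (None)
- plate3: cream practice bone plate 70 x 40 x 14 mm (its x, y, z), 35 g, its two faces alike; origin at its centre; at the start lies flush in a well of the tray, its x along the tray's x. Some plates may be absent (None)
- offcut1: a stub of drilled plate, an irregular block: main piece 38 x 22 x 14 mm (its x, y, z axes) with a smaller broken nib 9 mm long on its +x end; origin at the centre of the main piece, lying flat at the start on the bed or on the table just in front of the holder. Some offcuts may be absent (None)
- offcut2: a stub of drilled plate, an irregular block: main piece 32 x 25 x 14 mm (its x, y, z axes) with a smaller broken nib 7 mm long on its +x end; origin at the centre of the main piece, lying flat at the start on the bed or on the table just in front of the holder. Some offcuts may be absent (None)
- offcut3: a stub of drilled plate, an irregular block: main piece 44 x 20 x 14 mm (its x, y, z axes) with a smaller broken nib 7 mm long on its +x end; origin at the centre of the main piece, lying flat at the start on the bed or on the table just in front of the holder. Some offcuts may be absent (None)
- offcut4: a stub of drilled plate, an irregular block: main piece 34 x 28 x 14 mm (its x, y, z axes) with a smaller broken nib 7 mm long on its +x end; origin at the centre of the main piece, lying flat at the start on the bed or on the table just in front of the holder. Some offcuts may be absent (None)
- offcut5: a stub of drilled plate, an irregular block: main piece 36 x 24 x 14 mm (its x, y, z axes) with a smaller broken nib 7 mm long on its +x end; origin at the centre of the main piece, lying flat at the start on the bed or on the table just in front of the holder. Some offcuts may be absent (None)
- model: bystander: plaster dental arch with pink gum and white teeth, about 70 x 60 x 27 mm, behind the holder
- stone_model: bystander: plain plaster dental arch, about 70 x 60 x 27 mm, behind the holder
- blower: bystander: dark blue rubber air blower bulb, 66 mm across, standing with its thin steel nozzle up, 86 mm high
- brush: bystander: slender brush about 150 mm long with a wooden handle lying in front of the robot
- tweezers: bystander: steel tweezers 140 mm long lying in front of the robot
- cup: bystander: white cup 76 mm across, 85 mm high
Mind the look-alikes: they are no part of the job. What is shaped like the offcut1 but orange or purple is not meant.

How it is judged (in metres and radians):
On the way, in this order (a step that is already met when the one before it is completed fails the run):
1. all the offcuts are in the waste bin (x of offcut1 in the frame of bin between -0.067 and 0.067 m and y of offcut1 in the frame of bin between -0.077 and 0.077 m and z of offcut1 in the frame of bin between 0 and 0.07 m and x of offcut2 in the frame of bin between -0.067 and 0.067 m and y of offcut2 in the frame of bin between -0.077 and 0.077 m and z of offcut2 in the frame of bin between 0 and 0.07 m and x of offcut3 in the frame of bin between -0.067 and 0.067 m and y of offcut3 in the frame of bin between -0.077 and 0.077 m and z of offcut3 in the frame of bin between 0 and 0.07 m and x of offcut4 in the frame of bin between -0.067 and 0.067 m and y of offcut4 in the frame of bin between -0.077 and 0.077 m and z of offcut4 in the frame of bin between 0 and 0.07 m and x of offcut5 in the frame of bin between -0.067 and 0.067 m and y of offcut5 in the frame of bin between -0.077 and 0.077 m and z of offcut5 in the frame of bin between 0 and 0.07 m), for 0.3 s.
2. all the plates lie flat on the holder's bed (x of plate1 in the frame of holder between -0.035 and 0.012 m and y of plate1 in the frame of holder between -0.105 and 0.115 m and z of plate1 in the frame of holder between 0.016 and 0.022 m and angle between the z axis of each of plate1, plate2, plate3 and the z axis of holder, either way round below 0.06 rad and x of plate2 in the frame of holder between -0.035 and 0.012 m and y of plate2 in the frame of holder between -0.105 and 0.115 m and z of plate2 in the frame of holder between 0.016 and 0.022 m and x of plate3 in the frame of holder between -0.035 and 0.012 m and y of plate3 in the frame of holder between -0.105 and 0.115 m and z of plate3 in the frame of holder between 0.016 and 0.022 m), for 0.2 s.
At the end, for the whole second after the job is handed in: all offcuts in the bin; all plates flat on the bed, square within 0.04 rad, within 3 mm of the back fence, in a row from the end fence without gaps (each within 3 mm of its place, the third 5 mm), at rest; jaw face within 3 mm of the last plate (all of step 1 and all of step 2 and x of each of plate1, plate2, plate3 in the frame of holder above 0.002 m and angle between the x axis of each of plate1, plate2, plate3 and the x axis of holder, either way round below 0.04 rad and (y of plate1 in the frame of holder between 0.101 and 0.107 m or (y of plate1 in the frame of holder between 0.06 and 0.067 m and (y of plate2 in the frame of holder between 0.101 and 0.107 m or y of plate3 in the frame of holder between 0.101 and 0.107 m)) or (y of plate1 in the frame of holder between 0.019 and 0.027 m and (y of plate2 in the frame of holder between 0.06 and 0.067 m or y of plate3 in the frame of holder between 0.06 and 0.067 m))) and linear speed of each of plate1, plate2, plate3 below 0.02 m/s and (y of plate2 in the frame of holder between 0.101 and 0.107 m or (y of plate2 in the frame of holder between 0.06 and 0.067 m and (y of plate1 in the frame of holder between 0.101 and 0.107 m or y of plate3 in the frame of holder between 0.101 and 0.107 m)) or (y of plate2 in the frame of holder between 0.019 and 0.027 m and (y of plate1 in the frame of holder between 0.06 and 0.067 m or y of plate3 in the frame of holder between 0.06 and 0.067 m))) and (y of plate3 in the frame of holder between 0.101 and 0.107 m or (y of plate3 in the frame of holder between 0.06 and 0.067 m and (y of plate1 in the frame of holder between 0.101 and 0.107 m or y of plate2 in the frame of holder between 0.101 and 0.107 m)) or (y of plate3 in the frame of holder between 0.019 and 0.027 m and (y of plate1 in the frame of holder between 0.06 and 0.067 m or y of plate2 in the frame of holder between 0.06 and 0.067 m))) and (horizontal distance between jaw_face and plate1 below 0.024 m or horizontal distance between jaw_face and plate2 below 0.024 m or horizontal distance between jaw_face and plate3 below 0.024 m)); the robot touches nothing.
It fails at once if one of the other things on the bench is knocked away (more than 4 cm) (distance of any of model, stone_model, blower, brush, tweezers, cup from where it was at the start of the episode above 0.04 m).
Of plate1, plate2, plate3 only 2 to 3 are there at a start; the rules pass over those that are not, and their reading is None.
Of offcut1, offcut2, offcut3, offcut4, offcut5 only 3 to 5 are there at a start; the rules pass over those that are not, and their reading is None.
At some moment in a run one of offcut1, offcut2, offcut3, offcut4, offcut5 may be knocked a few centimetres aside while the robot is not near it.
Once in a run the grip may slacken for a moment while it holds something.
It also fails if it takes over 210 s, if anything falls off the work surface, if the arm or the gripper's body presses on something with over 40 N, if the wrist force passes 120 N, or if a joint passes its speed limit or range.

## Working session

There is one attempt and no reset: what is moved stays moved. The work goes in short steps, Python scripts to look and compute and a shell command to move; the robot and the scene stay as the last step left them, time stands still between calls to the robot, and variables do not carry over. Pictures are saved under pics/ and viewed, at most 14 in all, crops included, and the job is handed in when it is done.

```bash
mkdir -p pics; cat > h.py <<'E'
import cv2, numpy as np
from workcell import robot
def ray(ci,px):
    K=np.array([[ci['fx'],0,ci['cx']],[0,ci['fy'],ci['cy']],[0,0,1.]])
    p=cv2.undistortPoints(np.array(px,float).reshape(-1,1,2),K,np.array(ci['D'],float)).reshape(-1,2)
    R=np.array(ci['R']);t=np.array(ci['t'])
    d=np.c_[p,np.ones(len(p))]@R
    return -R.T@t,d
def onplane(ci,px,z):
    o,d=ray(ci,px); return o+d*((z-o[2])/d[:,2])[:,None]
def proj(ci,X):
    K=np.array([[ci['fx'],0,ci['cx']],[0,ci['fy'],ci['cy']],[0,0,1.]])
    return cv2.projectPoints(np.array(X,float).reshape(-1,1,3),cv2.Rodrigues(np.array(ci['R'],float))[0],np.array(ci['t'],float),K,np.array(ci['D'],float))[0].reshape(-1,2)
def snap(n,f,scale=1):
    ci=robot.camera_info(n); im=robot.capture(n); cv2.imwrite('pics/'+f+'.png',cv2.resize(im,None,fx=scale,fy=scale,interpolation=cv2.INTER_CUBIC)); return ci,im
E
python3 - <<'E'
from h import *
for n in('top','scene'):
    ci,im=snap(n,n+'0',1.5); print(n,ci)
print(robot.get_obs())
E
```

```text
top {'fx': 452.34795305259263, 'fy': 452.34795305259263, 'cx': 257.92679344789826, 'cy': 189.852879777146, 'D': array([-0.12837238,  0.        ,  0.        ,  0.        ,  0.        ]), 'R': array([[-0.0250911 , -0.99966418, -0.00647848],
       [-0.99284926,  0.02567557, -0.11658096],
       [ 0.11670815,  0.00350701, -0.99316006]]), 't': array([  19.89077867,  564.70569431, 1262.8701545 ])}
scene {'fx': 377.41255884909157, 'fy': 377.41255884909157, 'cx': 260.8099526585117, 'cy': 188.89574898251547, 'D': array([0.02515374, 0.        , 0.        , 0.        , 0.        ]), 'R': array([[-0.19501496,  0.98065955, -0.01661375],
       [ 0.54745026,  0.09478053, -0.83145346],
       [-0.81379812, -0.17124107, -0.55534595]]), 't': array([ 117.59393762, -255.42099503, 1344.4710644 ])}
{'t': 0.1, 'joints': array([-1.24410545e+00,  2.21124836e-01,  1.52748257e+00,  1.33912454e-06,
        1.39470095e+00, -1.26087226e-01]), 'qd': array([ 0.0016718 , -0.00179669, -0.00212585, -0.00047163, -0.00096939,
       -0.00047817]), 'joint_torque': array([ 4.82050673e-04, -4.95944059e+01, -3.88520265e+01,  7.02208816e-02,
        5.15189278e-02, -5.34536196e-05]), 'position': array([ 273.24208363, -561.49488854,  221.56802209]), 'tool_rot': array([-8.53604977e-04,  9.74482929e-01,  2.24459987e-01, -8.52439796e-05]), 'ft_force': array([ 0.09301485,  0.00386879, -0.06570839]), 'torque': array([-0.01150291,  0.0282138 ,  0.04370664]), 'grasp_force': 0.0, 'opening': 87.19290719670065}
```

View pics/top0.png

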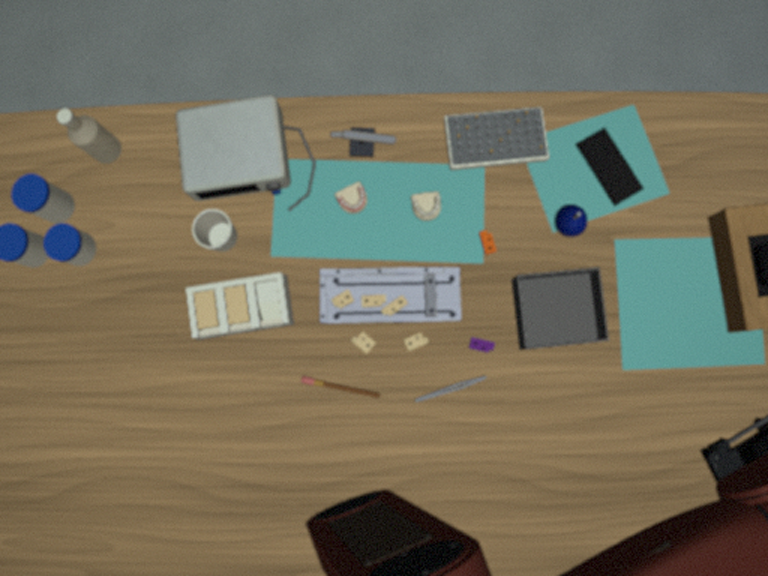

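View pics/scene0.png

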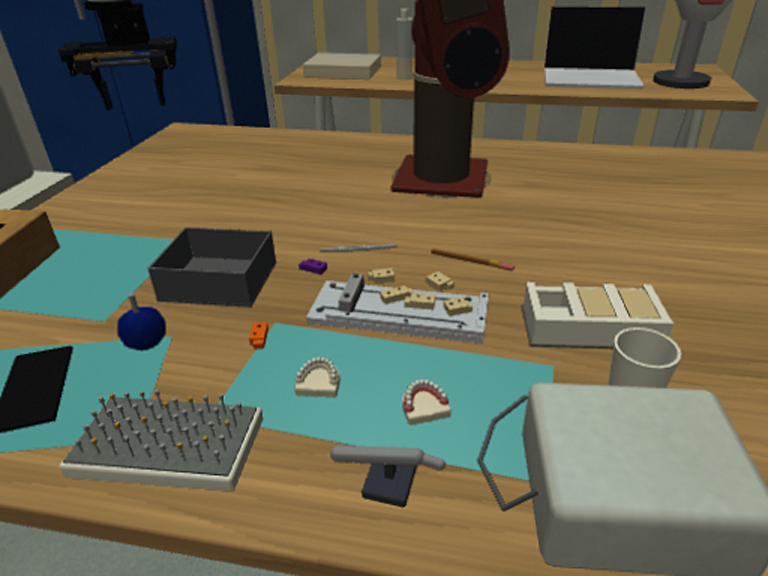

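Top view (768x576) shows the tray at left with two plates (206,309 and 237,305; the well at 271,301 is empty). The holder is centred near (390,295), with the jaw at (431,295). Three offcuts lie on the bed at (343,299), (373,300) and (395,305), and two in front at (364,343) and (416,342). The bin is at (560,308), and the orange and purple pieces are decoys.

```bash
python3 - <<'E'
from h import *
ci=robot.camera_info('top'); im=robot.capture('top')
hsv=cv2.cvtColor(im,cv2.COLOR_BGR2HSV)
for q in [(343,299),(373,300),(364,343),(206,309),(271,301),(390,315),(340,360)]:
    print(q,hsv[int(q[1]/1.5),int(q[0]/1.5)])
def blobs(mask,roi,z,amin):
    m=np.zeros_like(mask);x0,y0,x1,y1=roi;m[y0:y1,x0:x1]=mask[y0:y1,x0:x1]
    for c in cv2.findContours(m,cv2.RETR_EXTERNAL,cv2.CHAIN_APPROX_NONE)[0]:
        if cv2.contourArea(c)<amin: continue
        P=onplane(ci,c.reshape(-1,2),z)[:,:2].astype(np.float32)
        r=cv2.minAreaRect(P); print(np.mean(c.reshape(-1,2),0).round(1),'z',z,'c',np.round(r[0],1),'size',np.round(r[1],1),'ang',round(r[2],1), cv2.boxPoints(r).round(0).tolist())
cream=cv2.inRange(hsv,(12,40,120),(30,140,255))
print('bed');blobs(cream,(215,175,285,214),26,25)
print('table');blobs(cream,(225,218,290,238),14,25)
print('plates');blobs(cream,(122,180,172,226),48,100)
g=cv2.inRange(hsv,(90,10,100),(130,90,255))
print('holder');blobs(g,(208,172,312,220),14,500)
w=cv2.inRange(hsv,(0,0,140),(180,60,255))
print('tray');blobs(cv2.morphologyEx(w|cream,cv2.MORPH_OPEN,np.ones((3,3))),(115,175,200,230),48,500)
d=cv2.inRange(hsv,(0,0,0),(180,90,90))
print('bin');blobs(d,(335,170,410,240),65,500)
E
```

```text
(343, 299) [ 22  76 184]
(373, 300) [ 22  75 188]
(364, 343) [ 22  74 187]
(206, 309) [ 22  80 186]
(271, 301) [ 45  18 199]
(390, 315) [ 27  17 163]
(340, 360) [ 18 102 132]
bed
[262.5 204. ] z 26 c [523.8  -6.9] size [20.7 48.8] ang 35.5 [[501.0, 7.0], [530.0, -33.0], [546.0, -21.0], [518.0, 19.0]]
[248.3 199.8] z 26 c [535.8  33.4] size [43.1 20.2] ang 88.5 [[525.0, 12.0], [545.0, 12.0], [546.0, 55.0], [526.0, 55.0]]
[228.3 199.3] z 26 c [539.9  92.9] size [23.3 36. ] ang 25.3 [[522.0, 104.0], [537.0, 72.0], [558.0, 82.0], [543.0, 114.0]]
[249.3 176.3] z 26 c [605.4  29. ] size [199.8   8.8] ang 88.5 [[598.0, -71.0], [607.0, -71.0], [612.0, 129.0], [604.0, 129.0]]
table
[257.  227.5] z 14 c [458.1  11. ] size [184.9  54.8] ang 88.6 [[428.0, -81.0], [483.0, -82.0], [488.0, 103.0], [433.0, 104.0]]
plates
[136.7 206. ] z 48 c [526.2 351.9] size [72.3 41.7] ang 7.5 [[488.0, 368.0], [493.0, 326.0], [565.0, 336.0], [559.0, 377.0]]
[157.4 202.8] z 48 c [533.9 291.9] size [72.5 41.3] ang 7.7 [[495.0, 307.0], [501.0, 267.0], [573.0, 276.0], [567.0, 317.0]]
[136.5 193.9] z 48 c [535.9 325.6] size [143.2 129.4] ang 88.9 [[470.0, 255.0], [599.0, 253.0], [602.0, 396.0], [473.0, 398.0]]
holder
[259.5 196.4] z 14 c [5.484e+02 5.000e-01] size [267.5 103.6] ang 89.7 [[496.0, -133.0], [599.0, -134.0], [601.0, 134.0], [497.0, 135.0]]
tray
[160.5 206. ] z 48 c [536.9 295.5] size [246.1 155.5] ang 88.8 [[457.0, 174.0], [612.0, 171.0], [617.0, 417.0], [462.0, 420.0]]
bin
[373.4 203.6] z 65 c [ 510.5 -314.6] size [137.2 170. ] ang 4.1 [[436.0, -235.0], [448.0, -404.0], [585.0, -394.0], [573.0, -225.0]]
```

```bash

python3 -m creep '[[[11,38,10,0,0,-1.75,0],[11,38,10,0,0,-1.75,0],[11,38,10,0,0,-1.75,0],[11,38,10,0,0,-1.75,0],[11,38,10,0,0,-1.75,0],[11,38,10,0,0,-1.75,0],[11,38,10,0,0,-1.75,0],[11,38,10,0,0,-1.75,0]]]'
python3 -m creep '[[[11,38,10,0,0,-1.75,0],[11,38,10,0,0,-1.75,0],[11,38,10,0,0,-1.75,0],[11,38,10,0,0,-1.75,0],[11,38,10,0,0,-1.75,0],[11,38,10,0,0,-1.75,0],[11,38,10,0,0,-1.75,0],[0,0,0,0,0,0,0],[0,0,0,0,0,0,0],[0,0,0,0,0,0,0]]]'
python3 - <<'E'
from h import *
ci,im=snap('wrist','w1',1.5);print(ci)
E
```

```text
t: 0.82
position: [361.4, -256.1, 302.8]
tool_rot: [-0.0, 0.995, 0.103, 0.0]
ft_force: [0.9, -0.1, 0.2]
opening: 87.2
grasp_force: 0.0
t: 1.65
position: [438.1, 7.9, 372.0]
tool_rot: [0.0, 1.0, -0.002, -0.0]
ft_force: [0.6, -0.0, 0.2]
opening: 86.9
grasp_force: 0.0
{'fx': 333.4029279864822, 'fy': 333.4029279864822, 'cx': 249.19456362212728, 'cy': 192.85141854502965, 'D': array([0.02031534, 0.        , 0.        , 0.        , 0.        ]), 'R': array([[-2.91680934e-03, -9.99994544e-01,  1.55048990e-03],
       [-9.62129377e-01,  3.22898895e-03,  2.72574091e-01],
       [-2.72577610e-01, -6.96725222e-04, -9.62133546e-01]]), 't': array([  9.20800952, 347.75444486, 653.35932814])}
```

View pics/w1.png

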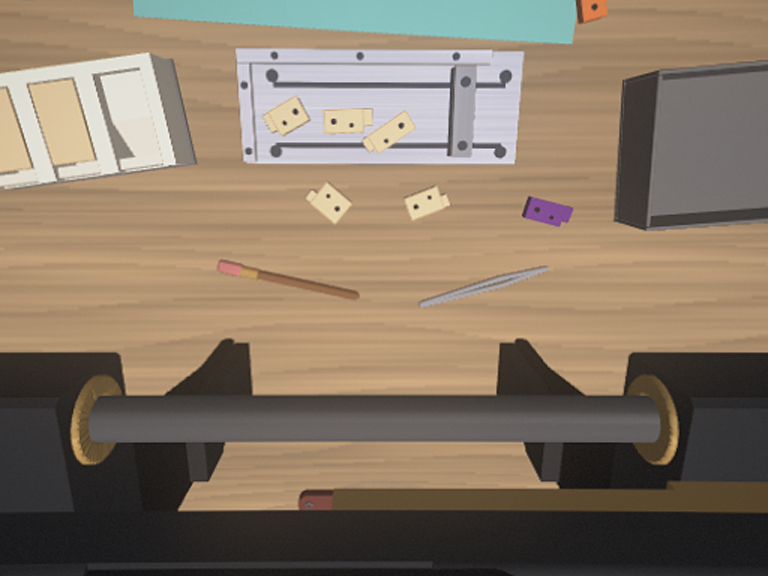

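Wrist view: offcuts on the bed at (287,116), (347,121) and (389,131), and on the table at (330,202) and (427,203). Jaw at (462,110); end fence inner edge runs (254,65)-(257,160) and back fence inner edge sits at about row 65. Tray corner at (175,60)-(195,165), bin's left wall at (620,80)-(650,228).

```bash
cat >> h.py <<'E'
def offs(ci,im,vmin=165,roi=(0,0,512,225)):
    hsv=cv2.cvtColor(im,cv2.COLOR_BGR2HSV)
    m=cv2.inRange(hsv,(14,45,vmin),(30,130,255)); k=np.zeros_like(m);x0,y0,x1,y1=roi;k[y0:y1,x0:x1]=m[y0:y1,x0:x1]
    k=cv2.morphologyEx(k,cv2.MORPH_CLOSE,np.ones((5,5)))
    for c in cv2.findContours(k,cv2.RETR_EXTERNAL,cv2.CHAIN_APPROX_NONE)[0]:
        if cv2.contourArea(c)<100: continue
        u=c.reshape(-1,2).mean(0)
        for z in (26,14):
            P=onplane(ci,c.reshape(-1,2),z)[:,:2].astype(np.float32)
            r=cv2.minAreaRect(P); M=cv2.moments(P)
            b=cv2.boxPoints(r); e=[b[1]-b[0],b[2]-b[1]]; L=max(e,key=np.linalg.norm)
            print((u*1.5).round(0),'z',z,'c',np.round(r[0],1),'cm',round(M['m10']/M['m00'],1),round(M['m01']/M['m00'],1),'size',np.round(sorted(r[1]),1),'long-axis deg',round(np.degrees(np.arctan2(L[1],L[0]))%180,1))
E
python3 - <<'E'
from h import *
ci=robot.camera_info('wrist'); im=robot.capture('wrist')
offs(ci,im)
def p(name,z,*px):
    print(name,onplane(ci,np.array(px)/1.5,z)[:,:2].round(1).tolist())
p('bed front/rear corners z12',12,(245,163),(515,163)); p('rear z22',22,(237,48),(523,52))
p('backfence inner',22,(255,65),(450,66)); p('endfence inner',22,(254,65),(257,160))
p('jaw top z39 FL,FR,BL,BR',39,(448,157),(470,157),(455,66),(476,66))
p('tray right edge z48/41',48,(152,54),(174,165))
print(proj(ci,[[540,292,48],[530,350,48]])*1.5)
p('bin rim left z65',65,(622,80),(614,222))
E
```

```text
[386. 132.] z 26 c [526.8  -5.3] cm 526.4 -6.2 size [21.9 50.4] long-axis deg 122.4
[386. 132.] z 14 c [527.1  -5.6] cm 526.8 -6.5 size [22.5 51.6] long-axis deg 122.4
[346. 120.] z 26 c [537.7  33.1] cm 538.1 33.8 size [21.8 46.2] long-axis deg 89.8
[346. 120.] z 14 c [538.3  33.7] cm 538.7 34.4 size [22.3 47.3] long-axis deg 89.8
[285. 116.] z 26 c [540.8  92.6] cm 541.5 92.1 size [25.6 38.2] long-axis deg 118.0
[285. 116.] z 14 c [541.4  94.6] cm 542.2 94.1 size [26.2 39.1] long-axis deg 118.0
[  9. 134.] z 26 c [525.9 349.5] cm 519.2 356.4 size [29.5 78.5] long-axis deg 167.9
[  9. 134.] z 14 c [526.2 357.6] cm 519.3 364.6 size [30.2 80.3] long-axis deg 167.9
[ 61. 122.] z 26 c [534.8 305.9] cm 534.9 305.8 size [43.1 74.7] long-axis deg 7.8
[ 61. 122.] z 14 c [535.3 312.9] cm 535.4 312.9 size [44.1 76.5] long-axis deg 7.8
[583.  64.] z 26 c [ 586.7 -190.1] cm 584.0 -157.1 size [ 12.9 117.3] long-axis deg 95.1
[583.  64.] z 14 c [ 588.5 -194.8] cm 585.7 -161.0 size [ 13.2 120. ] long-axis deg 95.1
[648.  29.] z 26 c [ 615.3 -244.4] cm 614.8 -232.6 size [ 19.6 138.7] long-axis deg 
[... 198 characters left out ...]
[473.1  -3.9] cm 417.6 15.4 size [324.1 840.2] long-axis deg 89.6
[677.   3.] z 26 c [ 633.8 -265.6] cm 634.6 -259.5 size [  6.  126.8] long-axis deg 89.1
[677.   3.] z 14 c [ 636.7 -272.1] cm 637.5 -265.9 size [  6.1 129.8] long-axis deg 89.1
bed front/rear corners z12 [[497.8, 137.0], [496.4, -135.5]]
rear z22 [[601.4, 133.8], [596.8, -132.5]]
backfence inner [[586.9, 118.1], [585.4, -65.0]]
endfence inner [[586.9, 119.1], [500.9, 122.4]]
jaw top z39 FL,FR,BL,BR [[503.3, -63.8], [503.1, -84.8], [582.9, -67.2], [582.8, -86.2]]
tray right edge z48/41 [[592.0, 202.6], [497.1, 194.6]]
[[ 60.45662666 116.27120437]
 [ -2.14388018 127.62767183]]
bin rim left z65 [[566.7, -207.8], [443.9, -217.1]]
```

```bash
python3 - <<'E'
from h import *
ci=robot.camera_info('wrist'); im=robot.capture('wrist')
offs(ci,im,190,(190,112,330,160))
print(robot.get_obs()['joints'].round(2))
E
```

```text
[425. 202.] z 26 c [459.5 -44.7] cm 458.9 -44.0 size [24.4 42.6] long-axis deg 112.3
[425. 202.] z 14 c [458.3 -45.9] cm 457.6 -45.2 size [25.  43.6] long-axis deg 112.3
[320. 195.] z 26 c [471.4  59.6] cm 461.3 53.6 size [38.9 61.7] long-axis deg 52.0
[320. 195.] z 14 c [470.4  60.8] cm 460.1 54.7 size [39.8 63.2] long-axis deg 52.0
[-0.16 -0.29  1.75 -0.    1.68  1.41]
```

```bash

python3 -m creep '[[[8,2.5,-20,0,0,7,0.5],[8,2.5,-20,0,0,7,0.5],[8,2.5,-20,0,0,7,0.5],[8,2.5,-20,0,0,7,0.5],[8,2.5,-20,0,0,7,0.5],[8,2.5,-20,0,0,7,0.5],[8,2.5,-20,0,0,7,0.5],[8,2.5,-20,0,0,7,0.5],[8,2.5,-20,0,0,7,0.5],[8,2.5,-20,0,0,7,0.5],[8,2,-20,0,0,7,0.5],[8,2,-20,0,0,7,0.5]]]'
python3 -m creep '[[[4,0,-20,0,0,6,0.5],[0,0,-10,0,0,0,0.5],[0,0,0,0,0,0,0.5],[0,0,0,0,0,0,0.5]]]'
python3 - <<'E'
from h import *
ci,im=snap('wrist','w2',1.5); offs(ci,im,190)
print(proj(ci,[[538,34,26],[456,55,14],[527,-5,26],[541,92,26]])*1.5)
E
```

```text
t: 2.8
position: [534.4, 35.2, 131.2]
tool_rot: [-0.0, 0.744, 0.668, -0.0]
ft_force: [0.8, -0.3, 1.0]
opening: 43.5
grasp_force: 0.0
t: 3.13
position: [537.7, 36.0, 102.2]
tool_rot: [-0.001, 0.711, 0.704, -0.001]
ft_force: [0.6, -0.3, 0.2]
opening: 43.4
grasp_force: 0.0
[374. 300.] z 26 c [537.6  37.9] cm 537.7 37.9 size [22.  38.4] long-axis deg 92.0
[374. 300.] z 14 c [537.6  34.1] cm 537.6 34.2 size [23.1 40.4] long-axis deg 92.0
[116. 269.] z 26 c [411.7  54.8] cm 412.0 43.1 size [ 4.4 69. ] long-axis deg 90.1
[116. 269.] z 14 c [405.3  52. ] cm 405.6 39.7 size [ 4.6 72.5] long-axis deg 90.1
[380. 186.] z 26 c [540.7  93.7] cm 541.5 93.1 size [25.  38.5] long-axis deg 118.2
[380. 186.] z 14 c [540.8  92.8] cm 541.7 92.1 size [26.2 40.5] long-axis deg 118.2
[237. 192.] z 26 c [463.5  96.5] cm 466.3 66.9 size [ 40.7 126.8] long-axis deg 88.0
[237. 192.] z 14 c [459.7  95.8] cm 462.7 64.6 size [ 42.7 133.2] long-axis deg 88.0
[[374.43709834 308.12635047]
 [213.71448683 263.15502665]
 [353.98838562 379.51200348]
 [379.76479731 190.19326684]]
```

View pics/w2.png

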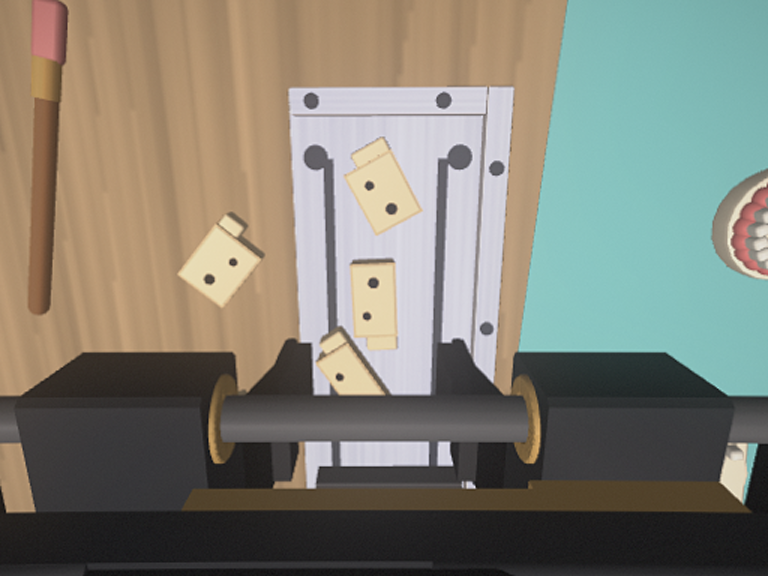

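```bash

python3 -m creep '[[[0,2,-30,0,0,0,0.5],[0,0,-30,0,0,0,0.5],[0,0,-20,0,0,0,0.5],[0,0,-8,0,0,0,0.5],[0,0,0,0,0,0,0.5],[0,0,0,0,0,0,1],[0,0,0,0,0,0,1],[0,0,0,0,0,0,1],[0,0,0,0,0,0,1],[0,0,0,0,0,0,1]]]' 30
python3 -m creep '[[[0,0,30,0,0,0,1],[0,0,40,0,0,0,1],[0,-25,20,0,0,0,1],[-3,-38,0,0,0,0,1],[-3,-38,0,0,0,0,1],[-4,-38,0,0,0,0,1],[-4,-38,0,0,0,0,1],[-4,-38,0,0,0,0,1],[-4,-38,0,0,0,0,1],[-4,-38,0,0,0,0,1],[0,-20,0,0,0,0,1],[0,0,0,0,0,0,1]]]'
```

```text
t: 4.02
position: [539.4, 39.0, 15.8]
tool_rot: [0.001, 0.709, 0.705, 0.001]
ft_force: [-1.8, 0.6, 4.6]
opening: 21.9
grasp_force: 30.0
t: 5.02
position: [512.1, -276.7, 105.2]
tool_rot: [0.001, 0.711, 0.704, -0.0]
ft_force: [-0.3, 0.7, -0.5]
opening: 21.5
grasp_force: 30.0
```

```bash

python3 -m creep '[[[0,0,-20,0,0,0,1],[0,0,0,0,0,0,0.5],[0,0,0,0,0,0,0.5],[0,0,0,0,0,0,0.5],[0,0,0,0,0,0,0.5],[0,36,20,0,0,0,0.5],[3,38,0,0,0,4,0.5],[3,38,0,0,0,4,0.5],[3,38,0,0,0,4,0.5],[3,38,0,0,0,4,0.5],[3,38,0,0,0,4,0.5],[3,38,0,0,0,4,0.5]]]'
python3 -m creep '[[[4,38,0,0,0,4,0.5],[4,38,0,0,0,0,0.5],[4,28,0,0,0,0,0.5],[0,0,0,0,0,0,0.5],[0,0,0,0,0,0,0.5]]]'
python3 - <<'E'
from h import *
ci,im=snap('wrist','w3',1); offs(ci,im,190)
E
```

```text
t: 6.02
position: [530.8, -5.8, 105.8]
tool_rot: [0.001, 0.545, 0.838, 0.0]
ft_force: [0.6, 0.3, 0.0]
opening: 43.4
grasp_force: 0.0
t: 6.43
position: [542.7, 97.9, 105.4]
tool_rot: [0.001, 0.516, 0.857, 0.0]
ft_force: [-0.2, 0.1, -0.5]
opening: 43.9
grasp_force: 0.0
[366. 304.] z 26 c [539.9  95.5] cm 540.8 94.9 size [24.7 35. ] long-axis deg 118.0
[366. 304.] z 14 c [541.5  92.1] cm 542.5 91.4 size [26.  36.7] long-axis deg 118.0
[197. 293.] z 26 c [464.7  59.2] cm 461.2 59.7 size [32.6 39.4] long-axis deg 48.4
[197. 293.] z 14 c [462.6  53.9] cm 458.9 54.5 size [34.3 41.3] long-axis deg 48.4
[ 72. 292.] z 26 c [408.2  31.8] cm 408.0 34.8 size [ 2.6 43.2] long-axis deg 90.2
[ 72. 292.] z 14 c [403.2  25.2] cm 403.1 28.4 size [ 2.7 45.3] long-axis deg 90.2
[282. 182.] z 26 c [476.6 127.4] cm 476.7 129.8 size [  3.7 111. ] long-axis deg 90.5
[282. 182.] z 14 c [475.1 125.5] cm 475.2 128.1 size [  3.9 116.5] long-axis deg 90.5
```

```bash

python3 -m creep '[[[0,-7,-30,0,0,0,0.5],[0,0,-30,0,0,0,0.5],[0,0,-22,0,0,0,0.5],[0,0,-8,0,0,0,0.5],[0,0,0,0,0,0,0.5],[0,0,0,0,0,0,1],[0,0,0,0,0,0,1],[0,0,0,0,0,0,1],[0,0,0,0,0,0,1],[0,0,0,0,0,0,1]]]' 30
python3 -m creep '[[[0,0,30,0,0,0,1],[0,0,40,0,0,0,1],[0,-35,20,0,0,0,1],[-3,-38,0,0,0,0,1],[-3,-38,0,0,0,0,1],[-4,-38,0,0,0,0,1],[-4,-38,0,0,0,0,1],[-4,-38,0,0,0,0,1],[-4,-38,0,0,0,0,1],[-4,-38,0,0,0,0,1],[-4,-38,0,0,0,0,1],[-4,-38,0,0,0,0,1]]]'
python3 -m creep '[[[0,0,0,0,0,0,1]]]'
```

```text
t: 7.32
position: [543.0, 88.7, 15.2]
tool_rot: [0.001, 0.517, 0.856, 0.0]
ft_force: [-0.3, -2.2, 1.0]
opening: 24.7
grasp_force: 30.0
t: 8.32
position: [507.9, -289.8, 104.7]
tool_rot: [0.0, 0.517, 0.856, 0.0]
ft_force: [1.2, 1.2, 0.8]
opening: 24.3
grasp_force: 30.0
t: 8.4
position: [507.6, -294.8, 105.3]
tool_rot: [0.002, 0.519, 0.855, -0.001]
ft_force: [-0.9, 1.1, -0.4]
opening: 24.8
grasp_force: 30.0
```

```bash

python3 -m creep '[[[0,0,-20,0,0,0,1],[0,0,0,0,0,0,0.5],[0,0,0,0,0,0,0.5],[0,0,0,0,0,0,0.5],[0,0,0,0,0,0,0.5],[2,36,20,0,0,1,0.5],[3,36,0,0,0,1,0.5],[3,36,0,0,0,1,0.5],[3,36,0,0,0,1,0.5],[3,36,0,0,0,0,0.5],[3,36,0,0,0,0,0.5],[3,36,0,0,0,0,0.5]]]'
python3 -m creep '[[[0,34,0,0,0,0,0.5],[0,0,0,0,0,0,0.5],[0,0,0,0,0,0,0.5]]]'
python3 - <<'E'
from h import *
ci,im=snap('wrist','w4',1.5); offs(ci,im,190);print(proj(ci,[[528,-6,26],[458,-45,14],[460,54,14]])*1.5)
E
```

```text
t: 9.4
position: [528.9, -33.9, 105.8]
tool_rot: [0.001, 0.487, 0.874, 0.0]
ft_force: [1.3, 0.9, -0.2]
opening: 43.5
grasp_force: 0.0
t: 9.65
position: [528.7, 0.1, 105.5]
tool_rot: [0.001, 0.485, 0.874, 0.0]
ft_force: [0.9, -1.4, -1.0]
opening: 43.7
grasp_force: 0.0
[362. 299.] z 26 c [522.6  -1.3] cm 523.3 -1.7 size [20.  41.3] long-axis deg 123.2
[362. 299.] z 14 c [524.3  -4.5] cm 525.0 -4.9 size [21.  43.4] long-axis deg 123.2
[213. 293.] z 26 c [459.2 -38.5] cm 459.0 -39.2 size [23.4 43.4] long-axis deg 111.0
[213. 293.] z 14 c [457.7 -43.7] cm 457.5 -44.3 size [24.5 45.5] long-axis deg 111.0
[147. 181.] z 26 c [406.8  -8.1] cm 407.0 -5.0 size [  4.4 106.3] long-axis deg 91.2
[147. 181.] z 14 c [402.7 -11.7] cm 402.9 -8.4 size [  4.6 111.6] long-axis deg 91.2
[337. 112.] z 26 c [472.1  69.4] cm 461.6 56.3 size [37.8 76.9] long-axis deg 59.6
[337. 112.] z 14 c [471.3  69.6] cm 460.2 55.9 size [39.7 80.7] long-axis deg 59.6
[[365.26006169 310.90015962]
 [213.84681673 296.51028858]
 [311.17736299 131.85551206]]
```

View pics/w4.png

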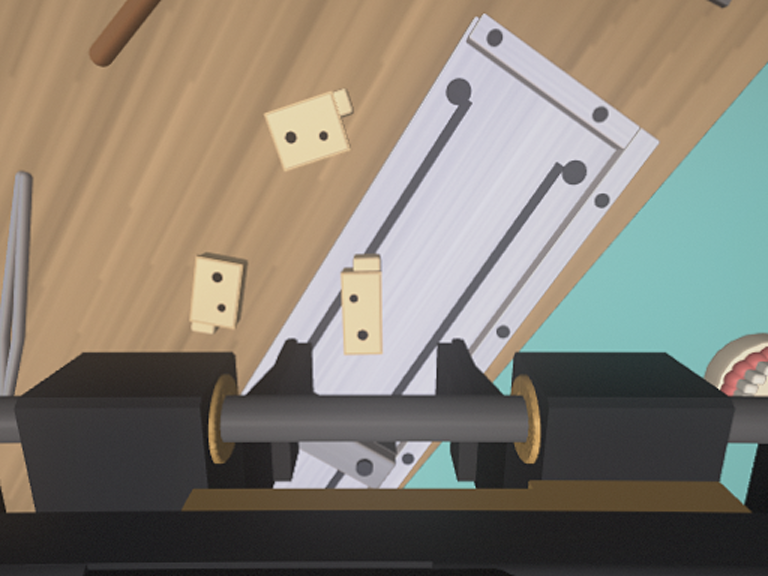

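Only A at (362,311) is left on the bed; in front are D, main centre (308,131), and E, main centre (217,291). The rest of the bed is clear.

```bash
python3 - <<'E'
from h import *
ci=robot.camera_info('wrist')
for n,z,q in [('A',26,[(342,272),(381,270),(383,354),(344,355)]),('D',14,[(265,114),(334,92),(350,150),(286,170)]),('E',14,[(196,257),(243,264),(236,328),(191,320)])]:
    P=onplane(ci,np.array(q)/1.5,z)[:,:2]; e=[np.degrees(np.arctan2(*(P[j]-P[i])[::-1]))%180 for i,j in((0,1),(1,2),(3,2),(0,3))]
    print(n,P.mean(0).round(1),[round(np.linalg.norm(P[j]-P[i]),1) for i,j in((0,1),(1,2))],np.round(e))
o=robot.get_obs();print(o['position'])
# holder fence lines
for n,z,q in [('endfence inner top',22,[(470,42),(620,150)]),('backfence inner top',22,[(620,150),(440,395)])]:
    print(n,onplane(ci,np.array(q)/1.5,z)[:,:2].round(1).tolist())
E
```

```text
A [527.7  -9.4] [np.float64(19.4), np.float64(45.0)] [ 35. 123.  33. 122.]
D [459.2  52. ] [np.float64(34.5), np.float64(27.2)] [ 48. 137.  49. 140.]
E [458.3 -43.7] [np.float64(24.2), np.float64(35.8)] [ 23. 112.  21. 112.]
[528.82136486  -1.30908436 105.34530099]
endfence inner top [[502.2, 123.3], [588.5, 122.5]]
backfence inner top [[588.5, 122.5], [588.3, -28.0]]
```

```bash

python3 -m creep '[[[-1,-8,-30,0,0,0,0.5],[0,0,-30,0,0,0,0.5],[0,0,-22,0,0,0,0.5],[0,0,-8,0,0,0,0.5],[0,0,0,0,0,0,0.5],[0,0,0,0,0,0,1],[0,0,0,0,0,0,1],[0,0,0,0,0,0,1],[0,0,0,0,0,0,1],[0,0,0,0,0,0,1]]]' 30
python3 -m creep '[[[0,0,30,0,0,0,1],[0,0,40,0,0,0,1],[0,-30,20,0,0,0,1],[-2,-36,0,0,0,0,1],[-2,-36,0,0,0,0,1],[-2,-36,0,0,0,0,1],[-2,-36,0,0,0,0,1],[-2,-36,0,0,0,0,1],[-2,-36,0,0,0,0,1],[-2,-36,0,0,0,0,1],[0,0,0,0,0,0,1]]]'
```

```text
t: 10.53
position: [527.8, -10.3, 15.0]
tool_rot: [0.0, 0.487, 0.873, 0.0]
ft_force: [-0.2, -0.7, 1.8]
opening: 19.6
grasp_force: 29.9
t: 11.45
position: [512.9, -298.5, 105.3]
tool_rot: [0.002, 0.489, 0.872, -0.001]
ft_force: [-0.6, 0.7, -0.6]
opening: 20.3
grasp_force: 3.0
```

```bash

python3 -m creep '[[[0,0,-20,0,0,0,1],[0,0,0,0,0,0,0.5],[0,0,0,0,0,0,0.5],[0,0,0,0,0,0,0.5],[0,0,0,0,0,0,0.5],[-5,36,20,0,0,-2,0.5],[-8,36,0,0,0,-2,0.5],[-8,36,0,0,0,-2,0.5],[-8,36,0,0,0,-2,0.5],[-8,36,0,0,0,-2,0.5],[-8,36,0,0,0,-1,0.5],[-8,38,0,0,0,0,0.5]]]'
python3 -m creep '[[[0,0,0,0,0,0,0.5],[0,0,0,0,0,0,0.5]]]'
python3 - <<'E'
from h import *
ci,im=snap('wrist','w5',1.5); offs(ci,im,190)
E
```

```text
t: 12.45
position: [460.4, -36.3, 105.7]
tool_rot: [0.001, 0.569, 0.822, 0.0]
ft_force: [0.1, 0.3, 0.3]
opening: 44.0
grasp_force: 0.0
t: 12.62
position: [460.6, -36.0, 105.5]
tool_rot: [0.001, 0.567, 0.824, 0.0]
ft_force: [1.1, -0.7, -1.1]
opening: 43.5
grasp_force: 0.0
[195. 192.] z 26 c [361.5 -18.3] cm 361.8 -14.5 size [ 9.7 88.3] long-axis deg 90.9
[195. 192.] z 14 c [357.9 -21. ] cm 358.2 -17.0 size [10.2 92.7] long-axis deg 90.9
[ 2. 55.] z 26 c [269.8  10.9] cm 268.6 15.4 size [ 3.1 33.1] long-axis deg 98.7
[ 2. 55.] z 14 c [261.7   9.7] cm 260.4 14.5 size [ 3.2 34.7] long-axis deg 98.7
[ 72. 163.] z 26 c [305.9 -28.2] cm 305.9 -30.4 size [  9.  149.6] long-axis deg 89.2
[ 72. 163.] z 14 c [299.5 -31.3] cm 299.6 -33.6 size [  9.5 157. ] long-axis deg 89.2
[428. 161.] z 26 c [459.2  25.5] cm 459.0 8.9 size [ 48.8 174.4] long-axis deg 90.4
[428. 161.] z 14 c [460.5  25. ] cm 460.3 7.6 size [ 51.2 183.1] long-axis deg 90.4
[298. 147.] z 26 c [403.2  -1.2] cm 402.4 -17.4 size [ 50.  169.5] long-axis deg 90.2
[298. 147.] z 14 c [401.7  -3. ] cm 400.8 -20.0 size [ 52.5 177.9] long-axis deg 90.2
[132. 154.] z 26 c [331.7 -23.1] cm 332.7 -34.6 size [ 33.7 176. ] long-axis deg 89.6
[132. 154.] z 14 c [326.6 -26. ] cm 327.7 -38.0 size [ 35.4 184.7] long-axis deg 89.6
```

View pics/w5.png

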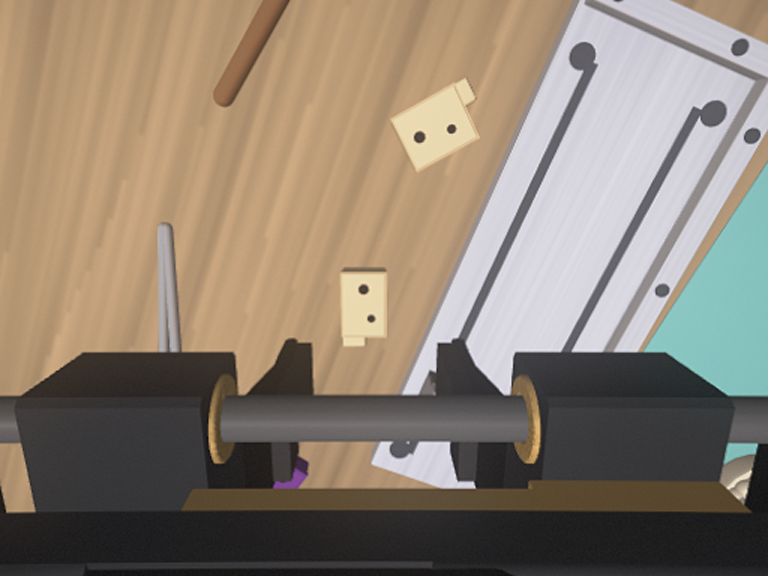

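Offcuts E at main centre (363,304) and D at (435,130) are where expected, and the bed is clear. I'll grip E with a narrower opening to stay clear of the holder edge.

```bash

python3 -m creep '[[[-2.5,-8,-30,0,0,0,0.61],[0,0,-35,0,0,0,0.61],[0,0,-27,0,0,0,0.61],[0,0,-10,0,0,0,0.61],[0,0,0,0,0,0,0.61],[0,0,0,0,0,0,1],[0,0,0,0,0,0,1],[0,0,0,0,0,0,1],[0,0,0,0,0,0,1],[0,0,0,0,0,0,1]]]' 30
python3 -m creep '[[[0,0,30,0,0,0,1],[0,0,40,0,0,0,1],[5,-25,32,0,0,0,1],[8,-36,0,0,0,0,1],[8,-36,0,0,0,0,1],[8,-36,0,0,0,0,1],[8,-36,0,0,0,0,1],[8,-36,0,0,0,0,1],[8,-36,0,0,0,0,1],[0,0,0,0,0,0,1]]]'
```

```text
t: 13.5
position: [458.8, -46.6, 3.3]
tool_rot: [0.001, 0.569, 0.823, 0.0]
ft_force: [0.5, -1.0, 2.2]
opening: 23.7
grasp_force: 30.0
t: 14.33
position: [511.8, -293.3, 105.0]
tool_rot: [0.002, 0.57, 0.822, -0.001]
ft_force: [-1.0, -0.2, 0.2]
opening: 23.7
grasp_force: 30.0
```

```bash

python3 -m creep '[[[0,0,-20,0,0,0,1],[0,0,0,0,0,0,0.5],[0,0,0,0,0,0,0.5],[0,0,0,0,0,0,0.5],[0,0,0,0,0,0,0.5],[-3,30,20,0,0,-6,0.55],[-5,35,0,0,0,-6,0.55],[-5,35,0,0,0,-6,0.55],[-5,35,0,0,0,-7,0.55],[-5,35,0,0,0,-7,0.55],[-5,35,0,0,0,-7,0.55],[-5,35,0,0,0,-7,0.55]]]'
python3 -m creep '[[[-5,35,0,0,0,-6,0.55],[-5,35,0,0,0,-6,0.55],[-10,33,0,0,0,-6,0.55],[0,0,0,0,0,0,0.55],[0,0,0,0,0,0,0.55]]]'
python3 - <<'E'
from h import *
ci,im=snap('wrist','w6',1.5)
m=cv2.inRange(im,(130,165,190),(255,255,255)); m[250:]=0
for c in cv2.findContours(m,cv2.RETR_EXTERNAL,cv2.CHAIN_APPROX_NONE)[0]:
    if cv2.contourArea(c)>300:
        P=onplane(ci,c.reshape(-1,2),14)[:,:2].astype(np.float32);print(c.reshape(-1,2).mean(0)*1.5,cv2.minAreaRect(P))
E
```

```text
t: 15.33
position: [478.1, -46.6, 105.7]
tool_rot: [0.001, 0.845, 0.535, 0.001]
ft_force: [1.4, 0.0, 0.2]
opening: 39.0
grasp_force: 0.0
t: 15.75
position: [458.1, 56.3, 105.5]
tool_rot: [0.0, 0.916, 0.401, 0.001]
ft_force: [-0.1, -1.2, -0.3]
opening: 39.1
grasp_force: 0.0
[380.67015707 293.10471204] ((463.26873779296875, 53.309669494628906), (41.54889678955078, 36.7435302734375), 49.26056671142578)
[651.35054348 189.5625    ] ((596.3421020507812, -1.2552642822265625), (242.03526306152344, 28.52235221862793), 85.0481185913086)
[519.53658537 187.36252772] ((543.1178588867188, 33.595733642578125), (208.8105010986328, 91.48234558105469), 89.66229248046875)
```

View pics/w6.png

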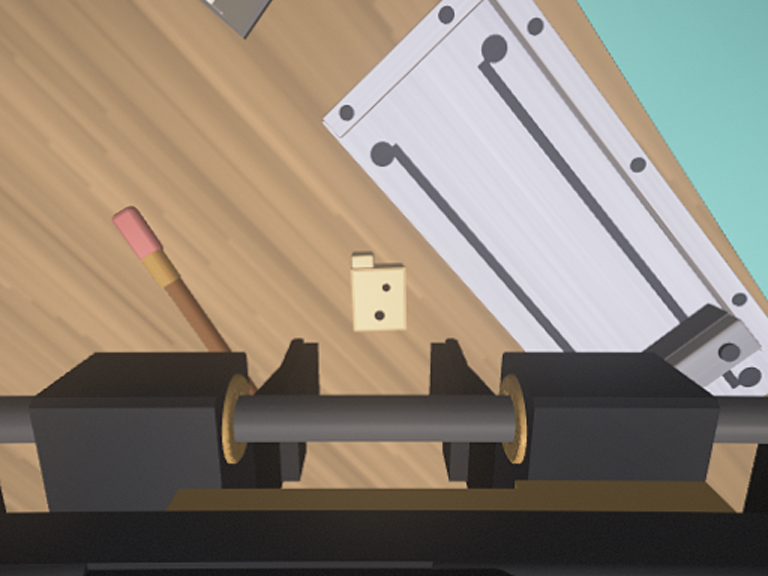

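```bash

python3 -m creep '[[[0.5,-4,-30,0,0,0,0.55],[0,0,-35,0,0,0,0.55],[0,0,-27,0,0,0,0.55],[0,0,-10,0,0,0,0.55],[0,0,0,0,0,0,0.55],[0,0,0,0,0,0,1],[0,0,0,0,0,0,1],[0,0,0,0,0,0,1],[0,0,0,0,0,0,1],[0,0,0,0,0,0,1]]]' 30
python3 -m creep '[[[0,0,30,0,0,0,1],[0,0,40,0,0,0,1],[3,-25,32,0,0,0,1],[5,-35,0,0,0,0,1],[5,-35,0,0,0,0,1],[5,-35,0,0,0,0,1],[5,-35,0,0,0,0,1],[5,-35,0,0,0,0,1],[5,-35,0,0,0,0,1],[5,-35,0,0,0,0,1],[5,-35,0,0,0,0,1],[5,-35,0,0,0,0,1]]]'
python3 -m creep '[[[0,0,-20,0,0,0,1],[0,0,0,0,0,0,0.5],[0,0,0,0,0,0,0.5],[0,0,0,0,0,0,0.5],[0,0,0,0,0,0,0.5],[0,0,20,0,0,0,0.5],[0,0,30,0,0,0,0.5],[0,0,30,0,0,0,0.5]]]'
python3 - <<'E'
from h import *
snap('wrist','w7',1); ci,im=snap('scene','s7',1); snap('top','t7',1)
a=cv2.imread('pics/w7.png');b=cv2.resize(im[140:240,60:340],None,fx=1.8,fy=1.8);t=cv2.imread('pics/t7.png')
t=cv2.resize(t[150:280,110:440],(512,202))
b=cv2.resize(b,(512,183)); cv2.imwrite('pics/c7.png',np.vstack([a[:200],b,t]))
E
```

```text
t: 16.63
position: [459.6, 50.0, 3.3]
tool_rot: [0.001, 0.917, 0.399, 0.001]
ft_force: [0.5, -2.1, 3.1]
opening: 27.5
grasp_force: 30.0
t: 17.63
position: [506.5, -291.1, 104.5]
tool_rot: [-0.0, 0.917, 0.399, 0.0]
ft_force: [0.4, 0.5, -0.5]
opening: 27.6
grasp_force: 30.0
t: 18.3
position: [506.3, -287.9, 165.3]
tool_rot: [-0.001, 0.917, 0.399, -0.0]
ft_force: [0.5, -0.2, 0.4]
opening: 43.3
grasp_force: 0.0
```

View pics/c7.png

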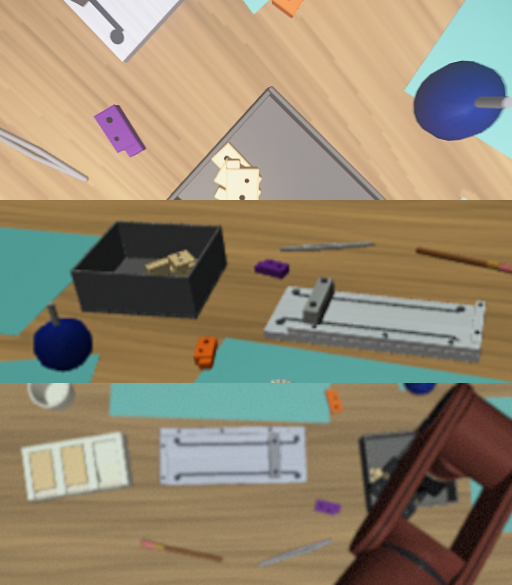

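All five offcuts are in the bin and the holder is empty. Next I'll look closely at the tray.

```bash

python3 -m creep '[[[-4,37,8,0,0,-2.5,1],[-4,37,8,0,0,-2.5,1],[-4,37,8,0,0,-2.5,1],[-4,37,8,0,0,-2.5,1],[-4,37,8,0,0,-2.5,1],[-4,37,8,0,0,-2.5,1],[-4,37,8,0,0,-2.5,1],[-4,37,8,0,0,-2.5,1]]]'
python3 -m creep '[[[-4,37,8,0,0,-2.5,1],[-4,37,8,0,0,-2.5,1],[-4,37,8,0,0,-2.5,1],[-4,37,8,0,0,-2.5,1],[-4,37,8,0,0,-2.5,1],[-4,37,8,0,0,-2.5,1],[-4,37,8,0,0,-2.5,1],[-4,37,8,0,0,-2.5,1],[0,0,0,0,0,0,1],[0,0,0,0,0,0,1],[0,0,0,0,0,0,1]]]'
python3 - <<'E'
from h import *
ci,im=snap('wrist','w8',1.5); offs(ci,im,150)
hsv=cv2.cvtColor(im,cv2.COLOR_BGR2HSV)
m=cv2.inRange(hsv,(14,45,150),(30,130,255));m[230:]=0
for c in cv2.findContours(m,cv2.RETR_EXTERNAL,cv2.CHAIN_APPROX_NONE)[0]:
    if 1500<cv2.contourArea(c)<15000:
        P=onplane(ci,c.reshape(-1,2),48)[:,:2].astype(np.float32);print(c.reshape(-1,2).mean(0)*1.5,cv2.minAreaRect(P))
print(proj(ci,[[534,292,48],[526,352,48]])*1.5)
E
```

```text
t: 19.12
position: [473.4, 8.8, 228.3]
tool_rot: [-0.0, 0.973, 0.233, -0.0]
ft_force: [0.3, 0.3, -0.1]
opening: 2.4
grasp_force: 0.0
t: 20.03
position: [441.8, 302.4, 291.6]
tool_rot: [0.001, 0.998, 0.062, -0.001]
ft_force: [-0.4, 0.2, 1.1]
opening: 0.6
grasp_force: 0.0
[406. 171.] z 26 c [487.9 299.1] cm 471.1 331.2 size [272.5 691.1] long-axis deg 97.1
[406. 171.] z 14 c [487.1 298.7] cm 469.9 331.8 size [280.1 710.5] long-axis deg 97.1
[[402.22922924 126.18388036]
 [323.58492717 126.77691217]]
```

View pics/w8.png

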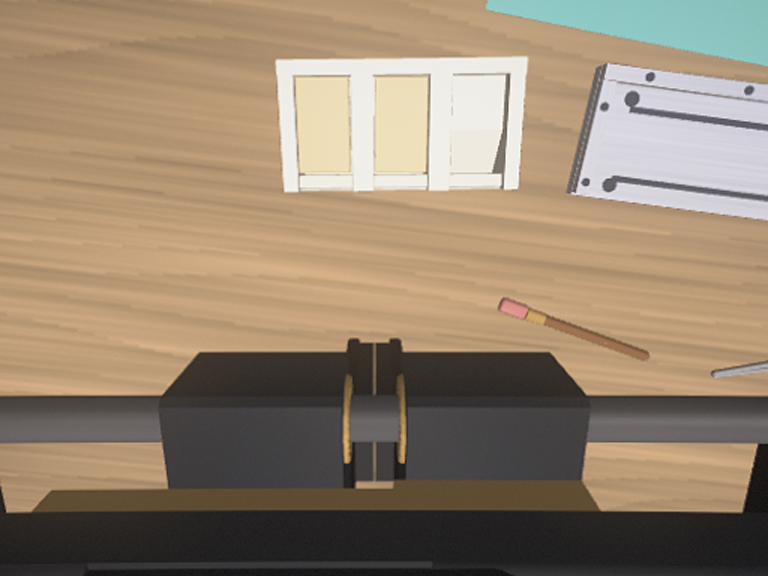

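Plate corners in the picture: well3 (296,75)-(351,174), well2 (375,75)-(430,174); well1 is empty.

```bash
python3 - <<'E'
from h import *
ci=robot.camera_info('wrist')
for n,z,q in [('p3',48,[(296,75),(351,75),(352,174),(299,174)]),('p2',48,[(375,75),(428,75),(430,174),(375,174)]),('tray',48,[(276,60),(527,56)]),('trayfront41',41,[(285,192),(519,189)])]:
    P=onplane(ci,np.array(q)/1.5,z)[:,:2]; print(n,P.round(1).tolist(),P.mean(0).round(1))
    if len(P)==4: print([round(np.degrees(np.arctan2(*(P[i]-P[j])[::-1])),1) for i,j in((0,3),(1,2))])
T=np.array([cv2.Rodrigues(np.zeros(3))[0]]) 
print(robot.get_obs()['position'], robot.get_obs()['joints'].round(2))
E
```

```text
p3 [[560.3, 375.2], [565.5, 334.4], [493.9, 325.6], [488.7, 367.1]] [527.1 350.6]
[np.float64(6.4), np.float64(7.0)]
p2 [[567.7, 316.5], [572.6, 277.2], [501.5, 264.5], [496.1, 307.6]] [534.5 291.4]
[np.float64(7.1), np.float64(10.1)]
tray [[568.7, 390.7], [594.2, 206.4]] [581.4 298.6]
trayfront41 [[472.7, 378.2], [498.3, 190.4]] [485.5 284.3]
[442.13244065 301.73018334 291.5767946 ] [ 0.45 -0.03  1.67 -0.    1.51  1.9 ]
```

```bash

python3 -m creep '[[[7,5.6,-30,0,0,0.6,1],[7,5.6,-30,0,0,0,1],[7,5.6,-30,0,0,0,1],[7,5.6,-30,0,0,0,1],[7,5.6,-30,0,0,0,1],[7,5.6,-30,0,0,0,1],[7,5.6,-30,0,0,0,1],[7,5.6,-27,0,0,0,1],[2,1,0,0,0,0,1],[0,0,0,0,0,0,1]]]'
python3 -m creep '[[[0,0,-3,0,0,0,1],[0,0,-3,0,0,0,1],[0,0,-3,0,0,0,1],[0,0,-3,0,0,0,1],[0,0,-3,0,0,0,1],[0,0,-3,0,0,0,1],[0,0,0,0,0,0,1]]]'
```

```text
t: 20.92
position: [499.7, 346.2, 53.5]
tool_rot: [0.001, 0.998, 0.065, -0.002]
ft_force: [-0.1, 0.1, 1.3]
opening: 0.3
grasp_force: 0.0
t: 21.5
position: [501.7, 348.8, 41.4]
tool_rot: [-0.0, 0.998, 0.066, 0.001]
ft_force: [-8.6, -5.1, 22.1]
opening: 0.7
grasp_force: 11.0
```

```bash

python3 -m creep '[[[0,0,10,0,0,0,1],[0,0,25,0,0,0,1],[-5,-20,40,0,0,0,1],[-15,-30,20,0,0,0,1],[-15,0,15,0,0,0,1],[-10,0,0,0,0,0,1],[0,0,0,0,0,0,1],[0,0,0,0,0,0,1]]]'
python3 - <<'E'
from h import *
ci,im=snap('wrist','w9',1.5);cv2.imwrite('pics/w9c.png',cv2.resize(im[:260],None,fx=1.5,fy=1.5))
t=np.array([.991,.134]);m=np.array([-.134,.991]);c=np.array([526,351.])
def w(x,y,z): return list(c+x*t+y*m)+[z]
print('predicted back top edge, back bottom',(proj(ci,[w(14.1,20,67),w(14.1,-20,67),w(23.1,20,56.3)])*1.5).round(0))
E
```

```text
t: 22.17
position: [455.4, 300.1, 143.8]
tool_rot: [0.0, 0.998, 0.067, -0.0]
ft_force: [0.2, 0.1, -0.5]
opening: 0.2
grasp_force: 0.0
predicted back top edge, back bottom [[239. 110.]
 [328. 110.]
 [243.  91.]]
```

View pics/w9c.png

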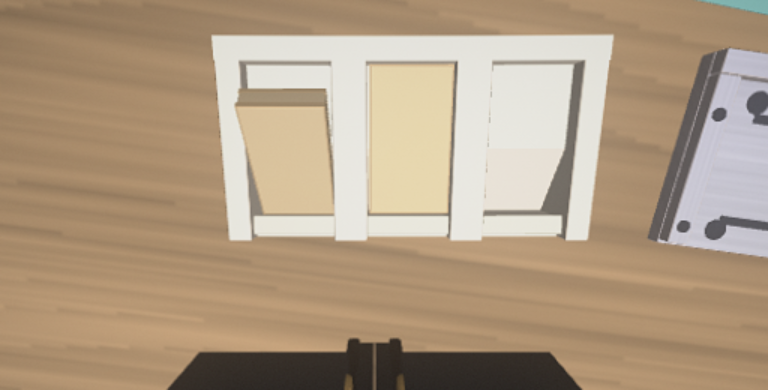

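The plate in well3 is tipped, its back top edge at (237,104)-(327,104) as computed. Next I grasp it square to its face with the tool pitched 40°.

```bash

python3 -m creep '[[[9.3,8.2,-3,0.9,-6.6,0,0.4],[9.3,8.2,-3,0.9,-6.6,0,0.4],[9.3,8.2,-3,0.9,-6.6,0,0.4],[9.3,8.2,-3,0.9,-6.6,0,0.4],[9.3,8.2,-3,0.9,-6.6,0,0.4],[9.3,8.2,-3,0.9,-6.6,0,0.4],[0,0,-20,0,0,0,0.4],[0,0,-18,0,0,0,0.4],[0,0,0,0,0,0,0.4],[0,0,0,0,0,0,0.4]]]'
python3 - <<'E'
from h import *
from scipy.spatial.transform import Rotation as R
o=robot.get_obs();q=o['tool_rot'];r=R.from_quat([q[1],q[2],q[3],q[0]]).as_matrix()
print(o['position'].round(1),r.round(3).tolist(),o['joints'].round(2))
ci,im=snap('wrist','w10',1);t=np.array([.991,.134]);m=np.array([-.134,.991]);c=np.array([526,351.])
E
```

```text
t: 23.05
position: [508.9, 343.8, 86.7]
tool_rot: [-0.018, 0.944, 0.062, 0.322]
ft_force: [-0.9, -0.2, 1.5]
opening: 51.3
grasp_force: 0.0
[508.9 343.8  86.7] [[0.785, 0.128, 0.607], [0.104, -0.992, 0.074], [0.611, 0.005, -0.792]] [ 0.63  0.05  2.15 -0.74  0.46  2.67]
```

View pics/w10.png

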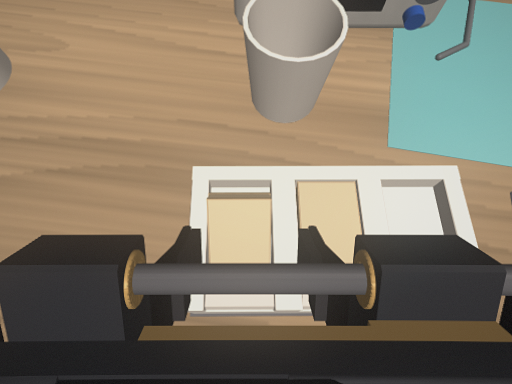

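The picture shows the tool over the tipped plate (238,245), but joint 6 is at its limit. I'll back off, turn the gripper half round and pitch again.

```bash

python3 -m creep '[[[-5,-5,30,-0.9,6.6,0,0.4],[-10,-8,20,-0.9,6.6,0,0.4],[-10,-8,10,-0.9,6.6,0,0.4],[-10,-8,0,-0.9,6.6,0,0.4],[-10,-8,0,-0.9,6.6,0,0.4],[-10,-8,0,-0.4,3.5,0,0.4],[0,0,0,0,0,0,0.4],[0,0,0,0,0,7,0.4],[0,0,0,0,0,7,0.4],[0,0,0,0,0,7,0.4],[0,0,0,0,0,7,0.4],[0,0,0,0,0,7,0.4]]]'
python3 -m creep '[[[0,0,0,0,0,7,0.4],[0,0,0,0,0,7,0.4],[0,0,0,0,0,7,0.4],[0,0,0,0,0,7,0.4],[0,0,0,0,0,7,0.4],[0,0,0,0,0,7,0.4],[0,0,0,0,0,7,0.4],[0,0,0,0,0,7,0.4],[0,0,0,0,0,7,0.4],[0,0,0,0,0,7,0.4],[0,0,0,0,0,7,0.4],[0,0,0,0,0,7,0.4]]]'
python3 -m creep '[[[0,0,0,0,0,7,0.4],[0,0,0,0,0,7,0.4],[0,0,0,0,0,7,0.4],[0,0,0,0,0,7,0.4],[0,0,0,0,0,7,0.4],[0,0,0,0,0,7,0.4],[0,0,0,0,0,7,0.4],[0,0,0,0,0,7,0.4],[0,0,0,0,0,5,0.4],[0,0,0,0,0,0,0.4],[0,0,0,0,0,0,0.4]]]'
cat > st.py <<'E'
from h import *
from scipy.spatial.transform import Rotation as R
o=robot.get_obs();q=o['tool_rot'];r=R.from_quat([q[1],q[2],q[3],q[0]]).as_matrix()
print(o['position'].round(1),'tool z',r[:,2].round(3),'tool y',r[:,1].round(3),'y ang',np.degrees(np.arctan2(r[1,1],r[0,1])).round(1),o['joints'].round(2))
E
python3 st.py
```

```text
t: 24.1
position: [464.1, 298.9, 131.6]
tool_rot: [-0.008, 0.931, 0.362, 0.055]
ft_force: [-0.6, -0.9, -0.3]
opening: 52.1
grasp_force: 0.0
t: 25.1
position: [464.2, 298.7, 131.5]
tool_rot: [-0.041, 0.45, 0.892, 0.035]
ft_force: [0.7, -0.9, -0.1]
opening: 52.2
grasp_force: 0.0
t: 26.02
position: [463.9, 298.8, 131.3]
tool_rot: [-0.052, -0.061, 0.997, 0.009]
ft_force: [0.5, -0.4, 0.1]
opening: 52.5
grasp_force: 0.0
[463.9 298.8 131.3] tool z [-0.105  0.011 -0.994] tool y [-0.12   0.992  0.024] y ang 96.9 [ 0.4   0.2   1.73  0.05  1.3  -1.31]
```

```bash
cat >> h.py <<'E'
def rotto(pitch,yaw=7.7,flip=True):
    from scipy.spatial.transform import Rotation as R
    y=np.radians(yaw);p=np.radians(pitch);t=np.array([np.cos(y),np.sin(y),0]);m=np.array([-np.sin(y),np.cos(y),0])
    z=np.sin(p)*t+np.array([0,0,-np.cos(p)]); yy=m if flip else -m
    D=R.from_matrix(np.c_[np.cross(yy,z),yy,z]); q=robot.get_obs()['tool_rot']
    return np.degrees((D*R.from_quat([q[1],q[2],q[3],q[0]]).inv()).as_rotvec())
E
python3 -c "
from h import *
print(rotto(40))"
```

```text
[  4.55564351 -45.71856058   0.2111685 ]
```

```bash

python3 -m creep '[[[6.5,7,-1,0.65,-6.5,0,0.4],[6.5,7,-1,0.65,-6.5,0,0.4],[6.5,7,-1,0.65,-6.5,0,0.4],[7,7.3,-1,0.65,-6.5,0,0.4],[7,7.3,0,0.65,-6.5,0,0.4],[7,7.3,0,0.65,-6.5,0,0.4],[7,7.3,0,0.65,-6.5,0,0.4],[0,0,-20,0,0,0,0.4],[0,0,-20,0,0,0,0.4],[0,0,0,0,0,0,0.4],[0,0,0,0,0,0,0.4]]]'
python3 st.py; python3 - <<'E'
from h import *
print(rotto(40))
snap('wrist','w11',1)
E
```

```text
t: 26.93
position: [509.3, 344.0, 85.9]
tool_rot: [0.322, -0.06, 0.945, 0.019]
ft_force: [0.0, 0.7, 1.0]
opening: 51.8
grasp_force: 0.0
[509.3 344.   85.9] tool z [ 0.606  0.075 -0.792] tool y [-0.126  0.992 -0.003] y ang 97.3 [ 0.63  0.05  2.15 -0.74  0.46 -0.47]
[ 0.45374219 -2.29177252  0.43871619]
```

View pics/w11.png

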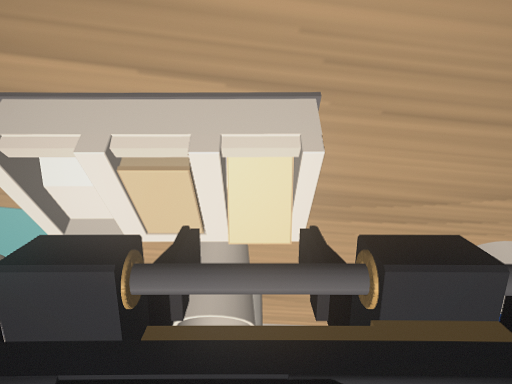

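```bash

python3 -m creep '[[[1,5,0,0,0,0,0.4],[5,0.6,-6,0,0,0,0.4],[5,0.6,-6,0,0,0,0.4],[5,0.6,-6,0,0,0,0.4],[5,0.6,-5,0,0,0,0.4],[5,0.7,-4,0,0,0,0.4],[1.6,0.5,-2,0,0,0,0.4],[0,0,0,0,0,0,0.4],[0,0,0,0,0,0,0.4]]]'
python3 st.py; python3 -c "
from h import *
snap('wrist','w12',1)"
```

```text
t: 27.73
position: [537.7, 352.8, 57.5]
tool_rot: [0.323, -0.061, 0.944, 0.019]
ft_force: [0.9, 0.2, -0.1]
opening: 52.4
grasp_force: 0.0
[537.7 352.8  57.5] tool z [ 0.608  0.075 -0.791] tool y [-0.127  0.992 -0.003] y ang 97.3 [ 0.61  0.17  2.09 -0.82  0.4  -0.4 ]
```

View pics/w12.png

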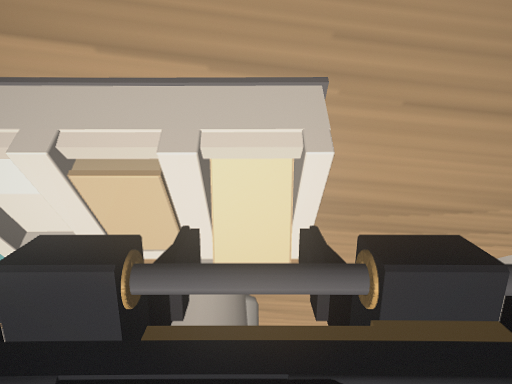

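The plate (212-293) is centred between the fingers. I'll close on it and pull it out.

```bash

python3 -m creep '[[[0,0,0,0,0,0,1],[0,0,0,0,0,0,1],[0,0,0,0,0,0,1],[0,0,0,0,0,0,1],[0,0,3,0,0,0,1],[2,0,5,0,0,0,1],[0,0,8,0,0,0,1],[0,0,12,0,0,0,1],[0,0,20,0,0,0,1],[0,0,25,0,0,0,1],[0,0,20,0,0,0,1],[0,0,0,0,0,0,1]]]' 30
python3 st.py; python3 -c "
from h import *
print(rotto(0,0.0))"
```

```text
t: 28.78
position: [542.5, 355.2, 157.7]
tool_rot: [0.327, -0.06, 0.943, 0.022]
ft_force: [1.0, 0.7, 0.8]
opening: 39.3
grasp_force: 30.0
[542.5 355.2 157.7] tool z [ 0.614  0.081 -0.785] tool y [-0.128  0.992  0.002] y ang 97.4 [ 0.61 -0.01  2.05 -0.57  0.56 -0.69]
[-2.5499268  38.18981732 -7.0589749 ]
```

```bash

python3 -m creep '[[[3,-25,0,-0.28,4.24,-0.79,1],[3,-30,0,-0.28,4.24,-0.79,1],[3,-30,-3,-0.28,4.24,-0.79,1],[3,-30,-3,-0.28,4.24,-0.79,1],[3,-30,-3,-0.28,4.24,-0.79,1],[3,-30,-3,-0.28,4.24,-0.79,1],[3,-35,-3,-0.28,4.24,-0.79,1],[3,-35,-3,-0.28,4.24,-0.79,1],[3,-34,0,-0.28,4.24,-0.79,1],[0,0,0,0,0,0,1],[0,0,0,0,0,0,1]]]' 30
python3 st.py; python3 -c "
from h import *
print(rotto(0,0.0),robot.get_obs()['opening'],robot.get_obs()['grasp_force'])"
```

```text
t: 29.7
position: [567.5, 72.1, 132.1]
tool_rot: [-0.004, 0.001, 1.0, -0.002]
ft_force: [-0.6, 1.3, -0.9]
opening: 39.1
grasp_force: 30.0
[567.5  72.1 132.1] tool z [-0.008 -0.004 -1.   ] tool y [ 0.003  1.    -0.004] y ang 89.8 [-0.01  0.18  1.75 -0.    1.22 -1.58]
[ 0.20944872 -0.47190378  0.15962222] 39.08383999667044 29.99453455209732
```

```bash

python3 -m creep '[[[1,3,-35,0,0.5,0,1],[0,0,-35,0,0.5,0,1],[0,0,-25,0,0,0,1],[0,0,-8,0,0,0,1],[0,0,-3,0,0,0,1],[0,0,0,0,0,0,1]]]'
python3 -m creep '[[[0,0,-2,0,0,0,1],[0,0,-2,0,0,0,1],[0,0,0,0,0,0,1]]]'
python3 -m creep '[[[0,0,-2,0,0,0,1],[0,0,0,0,0,0,1]]]'
```

```text
t: 30.2
position: [567.4, 77.9, 27.0]
tool_rot: [-0.013, -0.001, 1.0, -0.002]
ft_force: [-0.2, -0.3, -1.1]
opening: 39.4
grasp_force: 30.0
t: 30.45
position: [568.9, 77.2, 24.3]
tool_rot: [-0.011, -0.001, 1.0, -0.002]
ft_force: [0.1, 0.3, -0.8]
opening: 39.6
grasp_force: 30.0
t: 30.62
position: [568.3, 77.0, 21.5]
tool_rot: [-0.012, -0.0, 1.0, -0.002]
ft_force: [-0.3, -0.1, 1.0]
opening: 39.0
grasp_force: 30.0
```

```bash

python3 -m creep '[[[0,0,-1.5,0,0,0,1],[0,0,0,0,0,0,1]]]'
python3 -m creep '[[[0,0,-1.5,0,0,0,1],[0,0,0,0,0,0,1]]]'
```

```text
t: 30.78
position: [568.4, 77.0, 21.2]
tool_rot: [-0.012, -0.001, 1.0, -0.002]
ft_force: [-3.4, 0.1, 11.4]
opening: 39.2
grasp_force: 30.0
t: 30.95
position: [568.5, 77.0, 21.1]
tool_rot: [-0.012, -0.001, 1.0, -0.002]
ft_force: [-8.9, -0.4, 23.0]
opening: 39.0
grasp_force: 30.0
```

```bash

python3 -m creep '[[[0,0,2,0,0,0,1],[0,0,0,0,0,0,0.4],[0,0,0,0,0,0,0.4],[0,0,0,0,0,0,0.4],[0,0,5,0,0,0,0.4],[0,0,30,0,0,0,0.4],[0,0,40,0,0,0,0.4],[0,20,40,0,0,0,0.4],[0,40,0,0,0,0,0.4],[0,40,0,0,0,0,0.4],[0,40,0,0,0,0,1],[0,0,0,0,0,0,1]]]'
cat > pl.py <<'E'
from h import *
import sys
for n in sys.argv[1:]:
    ci=robot.camera_info(n);im=robot.capture(n);cv2.imwrite('pics/pl_%s.png'%n,im)
    hsv=cv2.cvtColor(im,cv2.COLOR_BGR2HSV);m=cv2.inRange(hsv,(14,45,120),(30,140,255))
    k=np.zeros_like(m); q=proj(ci,[[505,118,26],[505,-130,26],[585,-130,26],[585,118,26]]).astype(np.int32)
    cv2.fillConvexPoly(k,q,255); m=cv2.morphologyEx(m&k,cv2.MORPH_OPEN,np.ones((3,3)))
    for c in cv2.findContours(m,cv2.RETR_EXTERNAL,cv2.CHAIN_APPROX_NONE)[0]:
        P=onplane(ci,c.reshape(-1,2),26)[:,:2].astype(np.float32);r=cv2.minAreaRect(P)
        if r[1][0]*r[1][1]>500: print(n,np.round(r[0],1),np.round(r[1],1),round(r[2],1),'x %.1f..%.1f y %.1f..%.1f'%(P[:,0].min(),P[:,0].max(),P[:,1].min(),P[:,1].max()))
E
python3 pl.py top scene wrist
```

```text
t: 31.95
position: [567.1, 222.1, 132.9]
tool_rot: [-0.012, -0.003, 1.0, -0.0]
ft_force: [-0.6, -0.0, 0.0]
opening: 45.5
grasp_force: 0.0
top [541.3  76.5] [37.5 63.8] 88.8 x 509.0..573.6 y 57.1..95.7
scene [540.7  26.7] [181.9  79.7] 89.6 x 500.3..581.0 y -64.0..117.9
scene [ 508.4 -112.4] [38.3 16.9] 88.5 x 499.7..516.8 y -131.4..-93.3
wrist [541.7  77.9] [40.8 70.1] 89.5 x 506.7..576.6 y 57.3..98.6
```

```bash

python3 -m creep '[[[-19,22,0,0,-0.7,2.6,1],[-20,22,0,0,-0.7,2.6,1],[-20,22,0,0,0,2.5,1],[0,0,-35,0,0,0,1],[0,0,-30,0,0,0,1],[0,0,-13,0,0,0,1],[0,0,0,0,0,0,1]]]'
python3 -m creep '[[[0,0,-4,0,0,0,1],[0,0,-4,0,0,0,1],[0,0,-3,0,0,0,1],[0,0,-3,0,0,0,1],[0,0,0,0,0,0,1]]]'
python3 st.py
```

```text
t: 32.68
position: [505.9, 279.1, 50.1]
tool_rot: [-0.004, -0.067, 0.998, -0.004]
ft_force: [0.2, 0.5, 0.2]
opening: 1.0
grasp_force: 0.0
t: 33.1
position: [507.5, 281.1, 40.4]
tool_rot: [-0.002, -0.067, 0.998, -0.003]
ft_force: [-7.5, -1.9, 4.5]
opening: 0.4
grasp_force: 4.5
[507.5 281.1  40.4] tool z [-0.003 -0.006 -1.   ] tool y [-0.135  0.991 -0.006] y ang 97.7 [ 0.37  0.32  1.78 -0.01  1.05 -1.33]
```

```bash

python3 -m creep '[[[0,2,0,0,0,0,1],[0,2,-2,0,0,0,1],[0,1,-2,0,0,0,1],[0,0,-2,0,0,0,1],[0,0,0,0,0,0,1]]]'
python3 -m creep '[[[0,0,10,0,0,0,0.95],[0,0,25,0,0,0,0.7],[-12,0,30,0,0,0,0.4],[-12,0,30,0,0,0,0.4],[0,0,0,0,0,0,0.4],[0,0,0,0,0,0,0.4]]]'
python3 st.py; python3 - <<'E'
from h import *
print(rotto(38))
ci,im=snap('wrist','w13',1)
t=np.array([.991,.134]);m=np.array([-.134,.991]);c=np.array([534,291.5])
def w(x,y,z): return list(c+x*t+y*m)+[z]
hsv=cv2.cvtColor(im,cv2.COLOR_BGR2HSV)
q=proj(ci,[w(0,0,55),w(10,0,63.5),w(14.1,20,67),w(14.1,-20,67),w(23.1,0,56.3)]); print(q.round(0))
mk=cv2.inRange(hsv,(12,45,90),(30,150,255)); print('column scan', [(i,int(mk[i].sum()/255)) for i in range(60,240,20)])
u,v=q[1].round().astype(int)
if 0<=v<384: 
    row=mk[v]; idx=np.where(row[max(0,u-90):u+90])[0]+max(0,u-90); print(u,v,idx.min(),idx.max(),len(idx))
E
```

```text
t: 33.52
position: [508.2, 283.5, 38.8]
tool_rot: [-0.002, -0.068, 0.998, -0.006]
ft_force: [-19.4, -19.9, 36.6]
opening: 0.5
grasp_force: 27.5
t: 34.02
position: [486.9, 287.7, 132.8]
tool_rot: [0.003, -0.068, 0.998, -0.001]
ft_force: [-0.0, -0.4, 0.3]
opening: 29.9
grasp_force: 0.0
[486.9 287.7 132.8] tool z [ 0.007 -0.002 -1.   ] tool y [-0.135  0.991 -0.003] y ang 97.8 [ 0.4   0.16  1.77 -0.    1.21 -1.31]
[ 5.23427012e+00 -3.72661269e+01 -9.44794418e-03]
[[245. 258.]
 [245. 274.]
 [271. 282.]
 [219. 281.]
 [245. 284.]]
column scan [(60, 512), (80, 512), (100, 512), (120, 512), (140, 512), (160, 512), (180, 245), (200, 219), (220, 272)]
245 274 168 330 14
```

```bash

python3 -m creep '[[[4,0.3,0,0.65,-4.66,0,0.4],[4,0.3,0,0.65,-4.66,0,0.4],[4,0.3,0,0.65,-4.66,0,0.4],[4,0.3,0,0.65,-4.66,0,0.4],[4,0.3,0,0.65,-4.66,0,0.4],[4,0.3,0,0.65,-4.66,0,0.4],[4,0.3,0,0.65,-4.66,0,0.4],[4.5,0,0,0.65,-4.66,0,0.4],[0,0,-20,0,0,0,0.4],[0,0,-20,0,0,0,0.4],[0,0,0,0,0,0,0.4],[0,0,0,0,0,0,0.4]]]'
python3 st.py; python3 - <<'E'
from h import *
ci,im=snap('wrist','w14',1)
t=np.array([.991,.134]);m=np.array([-.134,.991]);c=np.array([534,291.5])
def w(x,y,z): return list(c+x*t+y*m)+[z]
# tipped plate edges at front part
q=proj(ci,[w(-25,20,34),w(-25,-20,34),w(-10,20,46.8),w(-10,-20,46.8)]).round(0);print(q)
hsv=cv2.cvtColor(im,cv2.COLOR_BGR2HSV)
for v in range(140,246,15):
    print(v,[tuple(int(a) for a in hsv[v,u]) for u in range(200,310,12)])
E
```

```text
t: 35.07
position: [515.9, 287.8, 86.6]
tool_rot: [0.32, -0.064, 0.945, 0.019]
ft_force: [0.2, -0.2, -0.2]
opening: 52.1
grasp_force: 0.0
[515.9 287.8  86.6] tool z [ 0.602  0.077 -0.795] tool y [-0.133  0.991 -0.004] y ang 97.6 [ 0.51 -0.04  2.23 -0.62  0.4  -0.69]
[[283. 163.]
 [217. 163.]
 [282. 195.]
 [218. 194.]]
140 [(16, 32, 189), (20, 31, 188), (18, 33, 208), (17, 33, 208), (17, 33, 208), (16, 34, 208), (17, 33, 209), (17, 33, 209), (16, 33, 188), (16, 31, 188)]
155 [(19, 21, 228), (19, 25, 227), (18, 29, 218), (18, 29, 217), (18, 29, 217), (18, 29, 218), (19, 28, 217), (19, 29, 217), (21, 26, 226), (18, 20, 228)]
170 [(19, 21, 228), (19, 21, 228), (21, 63, 226), (24, 50, 228), (24, 52, 229), (23, 53, 229), (24, 54, 228), (23, 56, 228), (19, 21, 229), (19, 21, 228)]
185 [(20, 20, 228), (19, 21, 228), (21, 50, 226), (24, 53, 229), (23, 55, 229), (24, 53, 229), (23, 56, 229), (23, 56, 228), (17, 21, 229), (19, 21, 228)]
200 [(19, 21, 228), (18, 22, 228), (20, 48, 230), (24, 54, 228), (24, 57, 228), (23, 56, 228), (23, 57, 228), (22, 57, 228), (19, 21, 229), (20, 22, 228)]
215 [(20, 22, 228), (19, 23, 228), (17, 69, 167), (23, 55, 228), (23, 57, 228), (22, 58, 228), (23, 59, 228), (22, 59, 228), (20, 22, 228), (19, 23, 228)]
230 [(17, 34, 203), (18, 22, 228), (17, 66, 154), (23, 57, 227), (23, 59, 228), (22, 58, 227), (23, 61, 227), (23, 61, 227), (19, 25, 227), (18, 44, 70)]
245 [(16, 85, 135), (16, 94, 182), (16, 96, 180), (16, 94, 177), (16, 34, 157), (18, 33, 171), (16, 33, 177), (16, 33, 170), (17, 35, 145), (18, 40, 64)]
```

```bash

python3 -m creep '[[[3,2.5,0,0,0,0,0.4],[5,0.7,-6,0,0,0,0.4],[5,0.7,-6,0,0,0,0.4],[5,0.7,-6,0,0,0,0.4],[5,0.7,-5,0,0,0,0.4],[5,0.7,-4,0,0,0,0.4],[1.5,0.5,-2,0,0,0,0.4],[0,0,0,0,0,0,0.4],[0,0,0,0,0,0,0.4]]]'
python3 st.py
```

```text
t: 35.87
position: [546.7, 295.1, 59.7]
tool_rot: [0.321, -0.063, 0.945, 0.02]
ft_force: [-0.3, -0.3, -0.4]
opening: 52.2
grasp_force: 0.0
[546.7 295.1  59.7] tool z [ 0.605  0.079 -0.793] tool y [-0.132  0.991 -0.002] y ang 97.6 [ 0.49  0.09  2.17 -0.71  0.33 -0.6 ]
```

```bash

python3 -m creep '[[[-1,-1,-2,0,0,0,0.4],[0,0,0,0,0,0,1],[0,0,0,0,0,0,1],[0,0,0,0,0,0,1],[0,0,0,0,0,0,1],[0,0,3,0,0,0,1],[2,0,5,0,0,0,1],[0,0,8,0,0,0,1],[0,0,12,0,0,0,1],[0,0,20,0,0,0,1],[0,0,25,0,0,0,1],[0,0,20,0,0,0,1]]]' 30
python3 -m creep '[[[0,0,0,0,0,0,1]]]' 
python3 st.py; python3 -c "
from h import *
print(rotto(0,0.0))"
```

```text
t: 36.87
position: [547.7, 294.5, 152.6]
tool_rot: [0.322, -0.063, 0.944, 0.021]
ft_force: [1.3, 0.0, -0.1]
opening: 39.0
grasp_force: 30.0
t: 36.95
position: [550.5, 296.0, 157.6]
tool_rot: [0.326, -0.063, 0.943, 0.022]
ft_force: [0.8, -0.1, 0.7]
opening: 38.9
grasp_force: 30.0
[550.5 296.  157.6] tool z [ 0.611  0.083 -0.787] tool y [-0.133  0.991  0.001] y ang 97.7 [ 0.48 -0.1   2.13 -0.44  0.51 -0.9 ]
[-2.61969119 38.02546051 -7.35793559]
```

```bash

python3 -m creep '[[[2.5,-25,0,-0.26,3.9,-0.74,1],[2.5,-30,0,-0.26,3.9,-0.74,1],[2.5,-30,-3,-0.26,3.9,-0.74,1],[2.5,-30,-3,-0.26,3.9,-0.74,1],[2.5,-30,-3,-0.26,3.9,-0.74,1],[2.5,-30,-3,-0.26,3.9,-0.74,1],[2.5,-30,-3,-0.26,3.9,-0.74,1],[2.5,-30,-3,-0.26,3.9,-0.74,1],[2.5,-30,-3,-0.26,3.9,-0.74,1],[2,-26,-3,-0.26,3.9,-0.74,1],[0,0,0,0,0,0,1],[0,0,0,0,0,0,1]]]' 30
python3 st.py
```

```text
t: 37.95
position: [572.2, 1.9, 125.5]
tool_rot: [-0.014, 0.001, 1.0, -0.001]
ft_force: [-0.2, 0.8, -0.6]
opening: 39.0
grasp_force: 30.0
[572.2   1.9 125.5] tool z [-0.027 -0.002 -1.   ] tool y [ 0.003  1.    -0.002] y ang 89.8 [-0.13  0.21  1.73 -0.01  1.23 -1.7 ]
```

Same lowering to contact (about z 21), then release.

```bash

python3 -m creep '[[[0,2,-35,0,0,0,1],[0,0,-35,0,0,0,1],[0,0,-22,0,0,0,1],[0,0,-6,0,0,0,1],[0,0,-3,0,0,0,1],[0,0,-2,0,0,0,1],[0,0,0,0,0,0,1]]]'
python3 -m creep '[[[0,0,-1.5,0,0,0,1],[0,0,0,0,0,0,1]]]'
```

```text
t: 38.53
position: [573.4, 5.6, 25.7]
tool_rot: [-0.011, -0.0, 1.0, -0.001]
ft_force: [-0.7, 0.4, -0.5]
opening: 39.4
grasp_force: 30.0
t: 38.7
position: [573.5, 5.2, 24.2]
tool_rot: [-0.011, -0.0, 1.0, -0.001]
ft_force: [0.0, 0.3, 0.2]
opening: 39.3
grasp_force: 30.0
```

```bash

python3 -m creep '[[[0,0,-1.5,0,0,0,1],[0,0,-1.5,0,0,0,1],[0,0,0,0,0,0,1]]]'
python3 -m creep '[[[0,0,-1,0,0,0,1],[0,0,0,0,0,0,1]]]'
```

```text
t: 38.95
position: [573.3, 5.2, 21.3]
tool_rot: [-0.012, 0.0, 1.0, -0.001]
ft_force: [-1.4, 0.8, 7.3]
opening: 39.4
grasp_force: 30.0
t: 39.12
position: [573.3, 5.1, 21.2]
tool_rot: [-0.012, 0.0, 1.0, -0.001]
ft_force: [-6.1, 1.3, 14.9]
opening: 39.5
grasp_force: 30.0
```

```bash

python3 -m creep '[[[0,0,1.5,0,0,0,1],[0,0,0,0,0,0,0.4],[0,0,0,0,0,0,0.4],[0,0,0,0,0,0,0.4],[0,0,5,0,0,0,0.4],[0,0,30,0,0,0,0.4],[0,0,40,0,0.7,0,0.4],[-20,30,20,0,0.7,0,1],[-30,30,0,0,0,0,1],[-30,13,0,0,0,0,1],[0,0,0,0,0,0,1],[0,0,0,0,0,0,1]]]'
python3 st.py
python3 pl.py top wrist
```

```text
t: 40.12
position: [491.3, 78.5, 115.0]
tool_rot: [-0.025, -0.001, 1.0, -0.001]
ft_force: [0.8, 0.0, 0.3]
opening: 26.3
grasp_force: 0.0
[491.3  78.5 115. ] tool z [-0.05  -0.002 -0.999] tool y [-0.002  1.    -0.002] y ang 90.1 [ 0.    0.06  1.91 -0.    1.21 -1.57]
top [562.6   5.4] [34.6 34.8] 88.5 x 545.5..580.4 y -12.3..23.1
wrist [524.7  78.3] [39.6 40.2] 0.2 x 504.9..544.6 y 58.1..98.3
```

```bash

python3 -m creep '[[[-5,0,-30,0,-1.5,0,1],[0,0,-35,0,-1.4,0,1],[0,0,-24,0,0,0,1],[0,0,-9,0,0,0,1],[0,0,0,0,0,0,1],[5,0,0,0,0,0,1],[5,0,0,0,0,0,1],[4,0,0,0,0,0,1],[4,0,0,0,0,0,1],[3,0,0,0,0,0,1],[0,0,0,0,0,0,1]]]'
python3 st.py
```

```text
t: 41.13
position: [508.4, 77.7, 17.8]
tool_rot: [-0.001, -0.0, 1.0, -0.001]
ft_force: [-5.5, -0.5, 3.5]
opening: 0.4
grasp_force: 2.5
[508.4  77.7  17.8] tool z [-0.001 -0.002 -1.   ] tool y [-0.     1.    -0.002] y ang 90.0 [-0.    0.21  1.96 -0.    0.97 -1.57]
```

```bash

python3 -m creep '[[[1,0,0,0,0,0,1],[1,0,0,0,0,0,1],[0,0,0,0,0,0,1]]]'
python3 -m creep '[[[-5,0,0,0,0,0,1],[-18,0,0,0,0,0,1],[0,0,25,0,0,0,1],[0,-36,0,0,0,0,1],[0,-36,0,0,0,0,1],[0,0,-25,0,0,0,1],[0,0,0,0,0,0,1],[6,0,0,0,0,0,1],[6,0,0,0,0,0,1],[5,0,0,0,0,0,1],[3,0,0,0,0,0,1],[0,0,0,0,0,0,1]]]'
```

```text
t: 41.38
position: [508.5, 77.8, 17.3]
tool_rot: [-0.003, -0.0, 1.0, -0.001]
ft_force: [-9.7, -0.6, 8.7]
opening: 0.5
grasp_force: 5.2
t: 42.38
position: [507.8, 6.4, 17.7]
tool_rot: [-0.0, -0.001, 1.0, -0.001]
ft_force: [-4.1, 0.7, 3.0]
opening: 0.2
grasp_force: 2.0
```

Both plates are against the back fence. Next the jaw.

```bash

python3 -m creep '[[[1.5,0,0,0,0,0,1],[-6,0,0,0,0,0,1],[-18,0,20,0,0,0,1],[0,-10,40,0,0,0,1],[15,-35,20,0,0,0,1],[20,-35,0,0,0,0,1],[15,-36,0,0,0,0,1],[10,-10,-20,0,0,0,1],[0,0,-35,0,0,0,1],[0,0,-15,0,0,0,1],[0,0,0,0,0,0,1]]]'
python3 st.py
```

```text
t: 43.3
position: [542.1, -118.1, 22.6]
tool_rot: [-0.003, 0.0, 1.0, 0.0]
ft_force: [-0.4, -0.2, -1.5]
opening: 0.3
grasp_force: 0.0
[ 542.1 -118.1   22.6] tool z [-0.005  0.    -1.   ] tool y [0. 1. 0.] y ang 90.0 [-0.36  0.29  1.85 -0.    1.01 -1.93]
```

```bash

python3 -m creep '[[[0,8,0,0,0,0,1],[0,8,0,0,0,0,1],[0,10,0,0,0,0,1],[0,10,0,0,0,0,1],[0,10,0,0,0,0,1],[0,10,0,0,0,0,1],[0,10,0,0,0,0,1],[0,10,0,0,0,0,1],[0,10,0,0,0,0,1],[0,10,0,0,0,0,1],[0,0,0,0,0,0,1]]]'
python3 -m creep '[[[0,6,0,0,0,0,1],[0,6,0,0,0,0,1],[0,5,0,0,0,0,1],[0,4,0,0,0,0,1],[0,0,0,0,0,0,1]]]'
python3 -m creep '[[[0,2,0,0,0,0,1],[0,2,0,0,0,0,1],[0,0,0,0,0,0,1]]]'
```

```text
t: 44.22
position: [544.1, -20.8, 26.1]
tool_rot: [-0.0, -0.001, 1.0, -0.0]
ft_force: [-0.5, -0.9, -0.7]
opening: 0.5
grasp_force: 0.0
t: 44.63
position: [544.3, -1.3, 26.1]
tool_rot: [-0.0, -0.0, 1.0, -0.001]
ft_force: [0.2, -0.3, -0.1]
opening: 0.3
grasp_force: 0.0
t: 44.88
position: [544.6, 2.0, 26.3]
tool_rot: [0.0, 0.0, 1.0, -0.001]
ft_force: [0.0, -0.2, 0.5]
opening: 0.4
grasp_force: 0.1
```

```bash

python3 -m creep '[[[0,2,0,0,0,0,1],[0,2,0,0,0,0,1],[0,0,0,0,0,0,1]]]'
python3 -m creep '[[[0,2,0,0,0,0,1],[0,0,0,0,0,0,1]]]'
python3 pl.py top wrist
```

```text
t: 45.13
position: [544.8, 6.1, 26.5]
tool_rot: [0.0, 0.0, 1.0, -0.001]
ft_force: [-0.7, -0.3, 0.6]
opening: 0.4
grasp_force: 0.4
t: 45.3
position: [544.8, 8.1, 26.5]
tool_rot: [0.0, 0.0, 1.0, -0.001]
ft_force: [0.5, -1.3, -0.5]
opening: 0.5
grasp_force: 0.4
wrist [535.5  79.1] [39.5 78.2] 0.1 x 515.7..555.2 y 40.0..118.2
```

```bash

python3 -m creep '[[[0,1.5,0,0,0,0,1],[0,0,0,0,0,0,1]]]'
python3 -m creep '[[[0,1.5,0,0,0,0,1],[0,0,0,0,0,0,1]]]'
python3 -m creep '[[[0,1.5,0,0,0,0,1],[0,0,0,0,0,0,1]]]'
```

```text
t: 45.57
position: [545.0, 9.4, 26.7]
tool_rot: [0.001, 0.0, 1.0, -0.001]
ft_force: [0.2, -1.5, -0.1]
opening: 0.4
grasp_force: 0.5
t: 45.73
position: [545.0, 10.9, 26.7]
tool_rot: [0.001, 0.0, 1.0, -0.001]
ft_force: [-1.0, -1.3, -0.4]
opening: 0.6
grasp_force: 0.7
t: 45.9
position: [545.0, 12.4, 26.7]
tool_rot: [0.001, 0.0, 1.0, -0.001]
ft_force: [0.5, -1.1, 0.3]
opening: 0.5
grasp_force: 0.7
```

```bash

python3 -m creep '[[[0,1.5,0,0,0,0,1],[0,0,0,0,0,0,1]]]'
python3 -m creep '[[[0,1.5,0,0,0,0,1],[0,0,0,0,0,0,1]]]'
python3 - <<'E'
from h import *
ci,im=snap('wrist','w15',1)
hsv=cv2.cvtColor(im,cv2.COLOR_BGR2HSV);m=cv2.inRange(hsv,(14,45,120),(30,140,255))
k=np.zeros_like(m); q=proj(ci,[[515,130,26],[515,0,26],[560,0,26],[560,130,26]]).astype(np.int32)
cv2.fillConvexPoly(k,q,255)
for c in cv2.findContours(m&k,cv2.RETR_EXTERNAL,cv2.CHAIN_APPROX_NONE)[0]:
    P=onplane(ci,c.reshape(-1,2),26)[:,:2]
    if len(c)>60: print('y %.1f..%.1f x %.1f..%.1f'%(P[:,1].min(),P[:,1].max(),P[:,0].min(),P[:,0].max()))
for x in (525,535):
    ys=np.arange(0,135,1.5);px=proj(ci,[[x,y,26] for y in ys]).round().astype(int)
    print(x,[(float(y),int(hsv[v,u,1]),int(hsv[v,u,2])) for y,(u,v) in zip(ys,px) if 0<=v<384 and 0<=u<512 and (30<y<50 or 75<y<90 or y>115)])
E
```

```text
t: 46.07
position: [545.0, 14.0, 26.7]
tool_rot: [0.001, 0.0, 1.0, -0.001]
ft_force: [-0.1, -0.7, -0.7]
opening: 0.3
grasp_force: 0.7
t: 46.23
position: [545.1, 15.5, 26.7]
tool_rot: [0.001, 0.0, 1.0, -0.001]
ft_force: [0.4, -1.1, 0.2]
opening: 0.6
grasp_force: 0.6
y 47.5..125.2 x 515.4..555.4
525 [(31.5, 7, 180), (33.0, 6, 178), (34.5, 6, 182), (36.0, 7, 185), (37.5, 7, 179), (39.0, 4, 183), (40.5, 6, 180), (42.0, 6, 181), (43.5, 6, 184), (45.0, 4, 185), (46.5, 6, 180), (48.0, 75, 215), (49.5, 62, 235), (76.5, 62, 234), (78.0, 62, 234), (79.5, 63, 234), (81.0, 63, 234), (82.5, 62, 234), (84.0, 59, 236), (85.5, 73, 226), (87.0, 62, 234), (88.5, 63, 234), (115.5, 65, 232), (117.0, 64, 232), (118.5, 65, 232), (120.0, 64, 232), (121.5, 65, 231), (123.0, 63, 231), (124.5, 73, 219), (126.0, 8, 222), (127.5, 6, 221), (129.0, 6, 218), (130.5, 6, 220), (132.0, 6, 219), (133.5, 6, 222)]
535 [(31.5, 6, 179), (33.0, 6, 178), (34.5, 6, 181), (36.0, 4, 181), (37.5, 6, 180), (39.0, 6, 179), (40.5, 4, 180), (42.0, 4, 181), (43.5, 6, 183), (45.0, 6, 185), (46.5, 4, 179), (48.0, 64, 239), (49.5, 61, 234), (76.5, 64, 234), (78.0, 65, 234), (79.5, 63, 233), (81.0, 63, 234), (82.5, 63, 234), (84.0, 61, 237), (85.5, 87, 223), (87.0, 63, 234), (88.5, 64, 234), (115.5, 65, 232), (117.0, 63, 232), (118.5, 63, 232), (120.0, 65, 231), (121.5, 64, 231), (123.0, 64, 232), (124.5, 87, 218), (126.0, 6, 220), (127.5, 6, 222), (129.0, 6, 218), (130.5, 6, 222), (132.0, 5, 218), (133.5, 6, 222)]
```

```bash

python3 -m creep '[[[0,1,0,0,0,0,1],[0,0,0,0,0,0,1]]]'
python3 -m creep '[[[0,1,0,0,0,0,1],[0,0,0,0,0,0,1]]]'
python3 -m creep '[[[0,1,0,0,0,0,1],[0,0,0,0,0,0,1]]]'
```

```text
t: 46.45
position: [545.0, 16.0, 26.7]
tool_rot: [0.001, -0.0, 1.0, -0.001]
ft_force: [0.6, -3.5, 0.6]
opening: 0.3
grasp_force: 1.9
t: 46.62
position: [545.1, 16.1, 26.7]
tool_rot: [0.001, -0.0, 1.0, -0.002]
ft_force: [0.6, -7.2, 1.9]
opening: 0.3
grasp_force: 3.8
t: 46.78
position: [545.1, 16.1, 26.7]
tool_rot: [0.001, -0.0, 1.0, -0.003]
ft_force: [-0.4, -11.5, 0.7]
opening: 0.8
grasp_force: 5.7
```

```bash

python3 -m creep '[[[0,-3,0,0,0,0,1],[0,-12,0,0,0,0,1],[0,0,30,0,0,0,1],[0,0,40,0,0,0,1],[-20,0,40,0,0,0,1],[-30,30,20,0,0,0,1],[-30,30,0,0,0,0,1],[-20,25,0,0,0,0,1],[0,0,0,0,0,0,1],[0,0,0,0,0,0,1]]]'
python3 st.py
python3 - <<'E'
from h import *
for n in('wrist','top'):
    ci,im=snap(n,'f_'+n,1)
    hsv=cv2.cvtColor(im,cv2.COLOR_BGR2HSV)
    S=lambda pts:[hsv[v,u] if 0<=v<384 and 0<=u<512 else (0,0,0) for u,v in proj(ci,pts).round().astype(int)]
    for y in (50,63,76,90,103,116):
        xs=np.arange(500,600,1.); c=[float(x) for x,s in zip(xs,S([[x,y,26] for x in xs])) if s[1]>45 and s[2]>150]
        print(n,'y',y,'x',(c[0],c[-1],len(c)) if c else None)
    for x in (525,550,575):
        ys=np.arange(20,135,1.); c=[float(y) for y,s in zip(ys,S([[x,y,26] for y in ys])) if s[1]>45 and s[2]>150]
        print(n,'x',x,'y',(c[0],c[-1],len(c)) if c else None)
a=cv2.imread('pics/f_wrist.png');t=cv2.imread('pics/f_top.png')
cv2.imwrite('pics/f.png',np.vstack([a,cv2.resize(t[150:240,190:330],(512,215))[:215]]))
E
```

```text
t: 47.62
position: [449.3, 85.4, 151.7]
tool_rot: [0.001, -0.001, 1.0, -0.001]
ft_force: [0.3, -0.2, 0.3]
opening: 0.3
grasp_force: 0.0
[449.3  85.4 151.7] tool z [ 0.001 -0.001 -1.   ] tool y [-0.003  1.    -0.001] y ang 90.2 [ 0.02 -0.13  2.02 -0.    1.24 -1.56]
wrist y 50 x None
wrist y 63 x None
wrist y 76 x None
wrist y 90 x None
wrist y 103 x (515.0, 573.0, 48)
wrist y 116 x None
wrist x 525 y (68.0, 105.0, 7)
wrist x 550 y (67.0, 106.0, 6)
wrist x 575 y (86.0, 86.0, 1)
top y 50 x (545.0, 588.0, 44)
top y 63 x (543.0, 588.0, 46)
top y 76 x (537.0, 589.0, 53)
top y 90 x (538.0, 589.0, 52)
top y 103 x (538.0, 589.0, 52)
top y 116 x (538.0, 587.0, 50)
top x 525 y None
top x 550 y (45.0, 122.0, 78)
top x 575 y (45.0, 124.0, 80)
```

View pics/f.png

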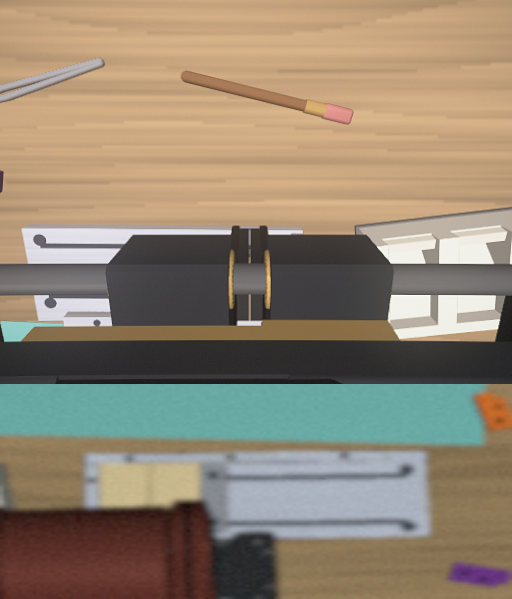

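Bottom half (top view) shows both plates side by side at (125,485) and (175,485), touching the back and end fences, with the jaw against the second. I'll give each a light confirming push toward the back fence, then retreat and measure.

```bash

python3 -m creep '[[[18,9,-38,0,0,0,1],[19,9,-38,0,0,0,1],[0,0,-38,0,0,0,1],[0,0,-20,0,0,0,1],[0,0,0,0,0,0,1],[6,0,0,0,0,0,1],[6,0,0,0,0,0,1],[5,0,0,0,0,0,1],[3,0,0,0,0,0,1],[1,0,0,0,0,0,1],[0,0,0,0,0,0,1]]]'
python3 -m creep '[[[1,0,0,0,0,0,1],[0,0,0,0,0,0,1],[-6,0,0,0,0,0,1],[-15,0,0,0,0,0,1],[0,0,20,0,0,0,1],[0,-40,0,0,0,0,1],[0,0,-20,0,0,0,1],[0,0,0,0,0,0,1],[6,0,0,0,0,0,1],[6,0,0,0,0,0,1],[6,0,0,0,0,0,1],[0,0,0,0,0,0,1]]]'
```

```text
t: 48.63
position: [508.0, 101.8, 21.4]
tool_rot: [0.002, 0.0, 1.0, -0.001]
ft_force: [-0.4, 0.2, 0.4]
opening: 0.4
grasp_force: 0.0
t: 49.63
position: [506.9, 62.3, 21.3]
tool_rot: [0.002, -0.0, 1.0, -0.001]
ft_force: [0.4, 0.1, 0.1]
opening: -0.0
grasp_force: 0.0
```

```bash

python3 -m creep '[[[1.5,0,0,0,0,0,1],[1,0,0,0,0,0,1],[0,0,0,0,0,0,1]]]'
python3 -m creep '[[[-6,0,0,0,0,0,1],[-20,0,0,0,0,0,1],[0,0,35,0,0,0,1],[-20,-30,40,0,0,0,1],[-10,-38,30,0,0,0,1],[0,-40,0,0,0,0,1],[0,-40,0,0,0,0,1],[0,-40,0,0,0,0,1],[0,-40,0,0,0,0,1],[0,-40,0,0,0,0,1],[0,0,0,0,0,0,1],[0,0,0,0,0,0,1]]]'
python3 - <<'E'
from h import *
for n in('top',):
    ci,im=snap(n,'g_'+n,1)
    hsv=cv2.cvtColor(im,cv2.COLOR_BGR2HSV)
    S=lambda pts:[hsv[v,u] if 0<=v<384 and 0<=u<512 else (0,0,0) for u,v in proj(ci,pts).round().astype(int)]
    for y in (50,63,76,90,103,116):
        xs=np.arange(500,600,1.); c=[float(x) for x,s in zip(xs,S([[x,y,26] for x in xs])) if s[1]>45 and s[2]>150]
        print(n,'y',y,'x',(c[0],c[-1],len(c)) if c else None)
    for x in (525,550,575):
        ys=np.arange(20,135,1.); c=[float(y) for y,s in zip(ys,S([[x,y,26] for y in ys])) if s[1]>45 and s[2]>150]
        print(n,'x',x,'y',(c[0],c[-1],len(c)) if c else None)
    m=cv2.inRange(hsv,(14,45,130),(30,140,255)); q=proj(ci,[[450,-225,5],[450,-365,5],[570,-365,5],[570,-225,5]]).astype(np.int32)
    k=np.zeros_like(m);cv2.fillConvexPoly(k,q,255)
    print('cream px in bin',int((m&k).sum()/255))
E
```

```text
t: 49.88
position: [507.4, 62.0, 20.4]
tool_rot: [0.0, -0.0, 1.0, -0.001]
ft_force: [-0.3, 0.1, 0.6]
opening: 0.6
grasp_force: 0.0
t: 50.88
position: [456.6, -195.0, 111.4]
tool_rot: [0.0, 0.002, 1.0, -0.001]
ft_force: [-0.2, -0.5, 0.1]
opening: 0.6
grasp_force: 0.0
top y 50 x (519.0, 588.0, 70)
top y 63 x (520.0, 588.0, 69)
top y 76 x (517.0, 589.0, 73)
top y 90 x (518.0, 589.0, 72)
top y 103 x (518.0, 589.0, 72)
top y 116 x (521.0, 587.0, 67)
top x 525 y (46.0, 122.0, 77)
top x 550 y (45.0, 122.0, 78)
top x 575 y (45.0, 124.0, 80)
cream px in bin 20
```

```bash
python3 -c "
from workcell import robot
print(robot.hand_in())"
```

```text
the job is handed in; nothing more can be done
None
```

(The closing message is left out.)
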